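Keep the covered dishes warm

TASK

Take the spice tin off the warming plate and stand it on the table, then stand every porcelain dish well onto the black glass, upright, each covered with the lid of its own shape properly seated. When all are there, swing the sprung timer lever fully to its stop and let it spring back. The porcelain is thin: hold dishes and lids as lightly as you can (never more than 40 N a finger), set them down softly without dropping them or pressing (under 40 N), and leave the salt and pepper shakers where they are. A lid without a dish is not needed.

Things in the scene. Friction and masses are not known exactly. Their poses are not given: they have to be found in the camera images.
- dish_round: Round thin white porcelain dish, 52 mm high, open at the top, walls 4 mm, floor 5 mm. Origin: centre of its underside, z up. May be absent. Outer diameter 58 mm.
- dish_square: Square thin white porcelain dish, 52 mm high, open at the top, walls 4 mm, floor 5 mm. Origin: centre of its underside, z up. May be absent. 56 x 56 mm outside.
- dish_oblong: Oblong thin white porcelain dish, 52 mm high, open at the top, walls 4 mm, floor 5 mm. Origin: centre of its underside, z up. May be absent. 104 mm long (its x) by 54 mm wide (its y) outside.
- lid_round: Round white porcelain lid, flange 61 mm in diameter, grip a 16 mm round knob. Below, a 6 mm deep plug that drops with 3 mm slack all round into the dish of its shape; then a 4 mm flange that rests on the rim (z 6 to 10 mm); on top a steel grip (z 10 to 32 mm). Origin: centre of the plug's underside, z up (seated: 46 mm above the dish's origin).
- lid_square: Square white porcelain lid, flange 59 x 59 mm, grip a bar 28 mm long (x), 14 mm thick (y). Below, a 6 mm deep plug that drops with 3 mm slack all round into the dish of its shape; then a 4 mm flange that rests on the rim (z 6 to 10 mm); on top a steel grip (z 10 to 32 mm). Origin: centre of the plug's underside, z up (seated: 46 mm above the dish's origin).
- lid_oblong: Oblong white porcelain lid, flange 107 mm (x) by 57 mm (y), grip a bar 44 mm long (x), 14 mm thick (y). Below, a 6 mm deep plug that drops with 3 mm slack all round into the dish of its shape; then a 4 mm flange that rests on the rim (z 6 to 10 mm); on top a steel grip (z 10 to 32 mm). Origin: centre of the plug's underside, z up (seated: 46 mm above the dish's origin).
- warmer: Steel warming plate standing on the table, 200 mm deep (its x) and 360 mm wide (its y, from -220 to 140 mm), 45 mm high, fixed. On its top a black glass plate and, at the -y end, an aluminium panel with the timer lever. Origin: on the table below the middle of the glass.
- plate (a point): Middle of the black glass plate, on its upper face, 45 mm above the table; the glass is 190 mm (x) by 260 mm (y); axes as the warmer's.
- timer_lever (a joint): Timer lever angle in rad: 0 at rest, 1.2 at its stop. The lever turns anticlockwise seen from above about lever_pivot; a spring (up to about 5 N at the peg) brings it back when let go.
- lever_pivot (a point): Point on the lever's upright axis, on the aluminium panel's face (45 mm above the table).
- lever_peg (a point): Top centre of the upright black peg on the lever's end, 60 mm from the axis; the peg is 16 mm thick and 55 mm tall (116 mm to 61 mm above the table). At rest the lever points along the warmer's -x; it swings towards the warmer's -y, away from the glass.
- tin: Plain metal spice tin, 49 mm in diameter, 65 mm high, left standing on the glass; to be stood on the table. Origin: centre of its underside, z up.
- salt: Salt shaker, 33 mm in diameter, 60 mm high, stands among the dishes; not part of the job. Origin under its centre.
- pepper: Pepper shaker, the same size as the salt shaker; not part of the job. Origin under its centre.
Mind the look-alikes: they are no part of the job. Leave any blue look-alike of the lid_square alone. Leave any pink look-alike of the dish_oblong alone.

How it is judged:
On the way, in this order (a step that is already met when the one before it is completed fails the run):
1. the tin stands on the table and every dish present stands on the glass with its own lid seated (height (world z) of tin below 0.012 m and angle between tin's own z axis and vertical below 0.1 rad and x of dish_round in the frame of plate between -0.07 and 0.07 m and y of dish_round in the frame of plate between -0.105 and 0.105 m and z of dish_round in the frame of plate between -0.004 and 0.004 m and angle between each of dish_round, dish_square, dish_oblong's own z axis and vertical below 0.08 rad and z of lid_round in the frame of dish_round between 0.042 and 0.049 m and horizontal distance between lid_round and dish_round below 0.008 m and angle between the z axis of lid_round and the z axis of dish_round, either way round below 0.08 rad and x of dish_square in the frame of plate between -0.07 and 0.07 m and y of dish_square in the frame of plate between -0.105 and 0.105 m and z of dish_square in the frame of plate between -0.004 and 0.004 m and z of lid_square in the frame of dish_square between 0.042 and 0.049 m and horizontal distance between lid_square and dish_square below 0.008 m and angle between the z axis of lid_square and the z axis of dish_square, either way round below 0.08 rad and x of dish_oblong in the frame of plate between -0.07 and 0.07 m and y of dish_oblong in the frame of plate between -0.105 and 0.105 m and z of dish_oblong in the frame of plate between -0.004 and 0.004 m and z of lid_oblong in the frame of dish_oblong between 0.042 and 0.049 m and horizontal distance between lid_oblong and dish_oblong below 0.008 m and angle between the z axis of lid_oblong and the z axis of dish_oblong, either way round below 0.08 rad), for 0.2 s.
2. the timer lever reaches its stop (over 1.1 rad) (value of joint timer_lever above 1.1 rad), for 0.05 s.
3. the lever has sprung back (under 0.1 rad) (value of joint timer_lever below 0.1 rad), for 0.2 s.
At the end, for the whole second after the job is handed in: The tin stands upright on the table; every dish present stands upright and still on the glass (centre within 70 mm in depth, 105 mm in width of its middle) with its own lid seated (plug inside the rim, level within 0.08 rad); the timer lever is back under 0.1 rad (all of step 1 and linear speed of each of dish_round, dish_square, dish_oblong, lid_round, lid_square, lid_oblong, tin below 0.02 m/s and value of joint timer_lever below 0.1 rad); the robot touches nothing.
It fails at once if the fingers press on a dish or lid with more than 80 N (both fingers added) (contact force between the fingers and dish_round above 80 N or contact force between the fingers and dish_square above 80 N or contact force between the fingers and dish_oblong above 80 N or contact force between the fingers and lid_round above 80 N or contact force between the fingers and lid_square above 80 N or contact force between the fingers and lid_oblong above 80 N).
It fails at once if a dish is dropped or pressed on the warming plate with more than 40 N (contact force between any of dish_round, dish_square, dish_oblong and warmer above 40 N).
It fails at once if a lid is dropped or pressed on its dish with more than 40 N (contact force between lid_round and dish_round above 40 N or contact force between lid_square and dish_square above 40 N or contact force between lid_oblong and dish_oblong above 40 N).
It fails at once if the salt or pepper shaker is displaced by more than 60 mm or knocked over (distance of any of salt, pepper from where it was at the start of the episode above 0.06 m or angle between any of salt, pepper's own z axis and vertical above 0.6 rad).
Of dish_round, dish_square, dish_oblong only 2 to 3 are there at a start; the rules pass over those that are not, and their reading is None.
At some moment in a run one of dish_round, dish_square, dish_oblong, lid_round, lid_square, lid_oblong may be knocked a few centimetres aside while the robot is not near it.
It also fails if it takes over 210 s, if anything falls off the work surface, if the arm or the gripper's body presses on something with over 40 N, if the wrist force passes 120 N, or if a joint passes its speed limit or range.

ROBOT

A 6-joint arm with a two-finger parallel gripper is mounted at the origin on the work surface. World frame = base frame: x ahead of the robot, y to its left, z up, the work surface at z = 0. Lengths are in m, angles in rad, forces in N, time in s.
With the tool pointing down it reaches from about 0.275 to 0.975 m from the base axis. Payload 8.4 kg.
Tool frame: the origin (TCP) lies at the very end of the fingers, on their centre line; the grasp point (between the pads) lies 19 mm behind it (bot.tcp_to_grasp is the distance from the TCP to the grasp point, in m); z points along the fingers, y is the line along which they close (so a half turn about z gives the same grasp; the last joint's range is limited). The gripper opens to 92 mm and grips with 3 to 60 N. Pads are 20 mm wide; open, the fingers measure 128 mm over their backs; the gripper's body (75 mm by 189 mm) begins 69 mm behind the grasp point.
Start: joints at [-1.249, 0.353, 1.633, -0, 1.155, -0.002], TCP at [0.199, -0.593, 0.215] pointing down, gripper open.
Joint ranges: [-2.63, 2.63], [-0.92, 2.1], [0.06, 2.66], [-1.3, 4.44], [0, 2.69], [-3.02, 3.02]. Speed limits (rad/s): [2.22, 2.22, 2.79, 3.14, 3.14, 3.14].

INTERFACE

Orientations are given as [roll, pitch, yaw] about the fixed x, y, z axes, in that order (R = Rz(yaw) Ry(pitch) Rx(roll)).
In Python, from rig import bot, get_image, job, spot_in, masks_of gives the robot as it stands.
- The arm moves only by the shell command python3 -m crank 'ROWS'. ROWS is JSON, a list of rows, each an object with "dp": the shift along the tool's x, y, z normalised to -1 to 1, where 1 is 60 cm, a list of three; "angular": the turn, a rotation vector about the tool's x, y, z normalised to -1 to 1, where 1 is 2 pi rad, a list of three; "hand": the opening, from -1 (shut) to 1 (fully open). In form: [{"dp": [x, y, z], "angular": [ax, ay, az], "hand": hand}, ...]. A call has 1 to 12 rows; each row is the pose to reach, as a shift and turn from the pose commanded when the call began, along the tool's axes at that moment, turning the shorter way round; what a row does not reach only later rows make up. A row lasts 1/12 s, in which the tool goes at most 41.7 mm and 7.16 degrees, less where a joint would pass 70% of its speed; a pose out of reach is approached as far as the arm can. A call with a number of a shift or a turn outside -1 to 1 is refused whole. A call with a gripper value outside its range is refused whole. The fingers move at their own pace and stop on an object; the grip force is fixed at half the most. Time passes only in rows, so rows that repeat a pose let the fingers close. It gives the time, the measured TCP pose, the force, the opening and the grip force at its end, in the units of the state.
- bot.get_state(): the state, without advancing time (a new reading comes with each control period).
- get_image(name): name is "scene" or "top" or "wrist"; returns a dict with "image" (384x512x3 uint8, blue, green, red), "range_z" (384x512 float32, m along the optical axis (not along the pixel's ray), 0 where there is no reading), "vertical_fov" (degrees; the focal length in pixels is half the picture's height over the tangent of half this angle, whatever the lens; pixels are square), "cx", "cy" (the principal point, pixels), "k1" (the pictures are not rectified: a ray, as slopes to the right and down, at radius r is drawn at 1 + k1 r^2 times it, then the intrinsics apply), "rvec" (rotation vector, rad) and "tvec" (3), from world to camera coordinates, as OpenCV has them; the wrist camera has in their place "hand_eye" (4x4, takes a point from camera to tool coordinates, whose origin is the TCP and whose axes are the flange's). Camera axes: x right, y down, z forward; pixel columns grow to the right and rows downward; lengths in m; the calibration is good to about 2 mm. A picture is of the moment at which its call begins: read the wrist's pose just before it.
- job.sign_off(): hands the job in; it is judged then, once.
Trained networks look in the newest picture that a camera, given by its name, has taken for a name from the list of things; names that differ only in an ending like _2 or _b are one class to them, and where a whole thing is asked for, a point or a joint stands for the part that bears it (a point fixed in the world has none). Each returns a list of dicts, best first, with "score" (0 to 1); they miss things now and then, are a little off and sometimes report something else, mostly with a low value. They report only what shows in the picture. A call takes as long as a camera call. They do not tell look-alikes from the thing itself.
- spot_in(camera, target): "box" ([centre column, centre row, width, height] in pixels, round what is visible of it).
- masks_of(camera, target): "pixels" (384x512 bool, what is visible of it) and "box" ([centre column, centre row, width, height] in pixels, round what is visible of it).
The state is a dict: "clock": time; "joint_pos": joint angles; "joint_vel": joint speeds; "effort": joint torques, N m; "eef_pos": TCP position; "tcp_rot": TCP orientation; "force": force on the tool from outside, world axes, zero at the start; "wrist_torque": the same for the moment, N m; "width": opening from 0.0 (shut) to 1.0 (fully open); "gripper_force": force on a finger pad.
Only numpy, scipy, OpenCV 4.12 (cv2) and the standard library are available. Lean on these libraries where they do the work, as an engineer would, in place of code of your own. Each camera call takes 0.05 s, during which the arm holds its last target. There are 200 camera calls.

## Working session

There is one attempt and no reset: what is moved stays moved. The work goes in short steps, Python scripts to look and compute and a shell command to move; the robot and the scene stay as the last step left them, time stands still between calls to the robot, and variables do not carry over. Pictures are saved under pics/ and viewed, at most 14 in all, crops included, and the job is handed in when it is done.

```bash
ls; mkdir -p pics; python3 - <<'E'
from rig import bot,get_image
import cv2
print(bot.get_state())
for n in ("scene","top"):
    d=get_image(n); cv2.imwrite(f"pics/{n}0.png",d["image"])
    print({k:v for k,v in d.items() if k not in("image","range_z")})
E
```

```text
pics
{'clock': 0.0, 'joint_pos': array([-1.24936774e+00,  3.53642902e-01,  1.63411233e+00, -3.71717461e-05,
        1.15516880e+00, -2.42743358e-03]), 'joint_vel': array([-4.63321941e-06, -7.93084330e-04,  1.70657869e-04, -1.23157732e-03,
        5.29325490e-04, -2.12743404e-03]), 'effort': array([ 1.00688561e-03, -5.93833745e+01, -3.34213006e+01,  6.98318426e-02,
        2.34148710e-02, -1.76094754e-04]), 'eef_pos': array([ 0.19871258, -0.59206884,  0.21387629]), 'tcp_rot': array([-3.14026119e+00,  3.07551119e-05,  3.23871076e-01]), 'force': array([-0.13896125, -0.06327826,  0.740941  ]), 'wrist_torque': array([0.00163713, 0.02430443, 0.04086677]), 'gripper_force': 0.0, 'width': 0.9990098534069501}
{'vertical_fov': 56.15253253916254, 'cx': 258.3970133603998, 'cy': 186.26862446663637, 'k1': -0.04964783850735593, 'rvec': array([ 2.11855888,  1.35135176, -0.50058013]), 'tvec': array([-0.20409286, -0.34146441,  1.32941456])}
{'vertical_fov': 49.387994217087794, 'cx': 256.32900338645044, 'cy': 197.50613069080876, 'k1': -0.029573578257308383, 'rvec': array([ 2.1055015 , -2.15274851,  0.21140291]), 'tvec': array([-0.04295299,  0.56563638,  1.21619972])}
```

View pics/scene0.png

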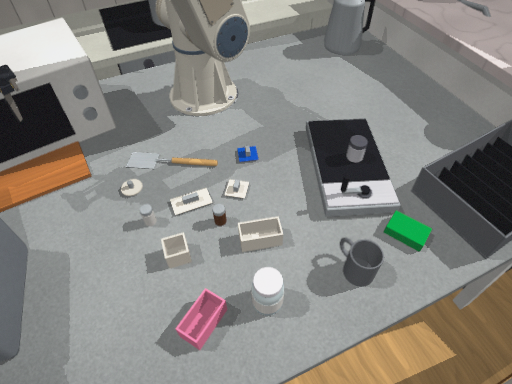

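View pics/top0.png

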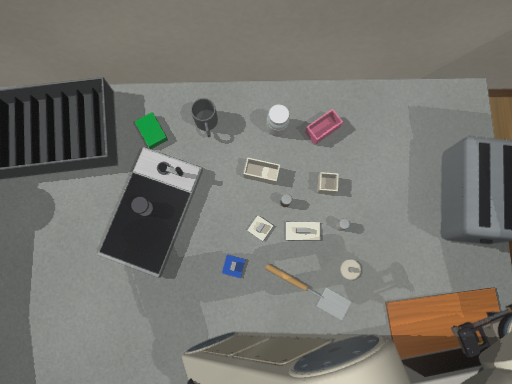

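Scene view: the white square dish is at (176,250), the white oblong dish at (260,234), the square lid at (237,188), the oblong lid at (190,201) and the round lid at (131,187). The tin is at (357,148) and the lever peg at (345,184). No round dish shows; the white thing at (268,290) is a jar with a cap.
Top view: the same things are at square dish (328,182), oblong dish (262,170), square lid (261,228), oblong lid (303,231), round lid (351,270), tin (141,206), lever (180,171).
Look-alikes: the pink oblong dish at top (325,127), the blue square lid at top (234,266), and the jar at top (279,117).

```bash
cat > h.py <<'E'
import numpy as np, cv2
from scipy.spatial.transform import Rotation as Rn
from rig import bot,get_image,job,spot_in,masks_of
def grab(n):
    s=bot.get_state(); d=get_image(n); d['name']=n
    H,W=d['image'].shape[:2]; f=H/2/np.tan(np.radians(d['vertical_fov'])/2)
    d['K']=np.array([[f,0,d['cx']],[0,f,d['cy']],[0,0,1.]]); d['dist']=np.array([d['k1'],0,0,0,0.])
    if 'hand_eye' in d:
        T=np.eye(4); T[:3,:3]=Rn.from_euler('xyz',s['tcp_rot']).as_matrix(); T[:3,3]=s['eef_pos']
        C=T@np.asarray(d['hand_eye'])
    else:
        R=cv2.Rodrigues(np.asarray(d['rvec']))[0]; C=np.eye(4); C[:3,:3]=R.T; C[:3,3]=-R.T@np.asarray(d['tvec'])
    d['C']=C; return d
def rays(d,uv):
    p=cv2.undistortPoints(np.asarray(uv,float).reshape(-1,1,2),d['K'],d['dist'])[:,0]
    return np.c_[p,np.ones(len(p))]
def cloud(d,mask):
    v,u=np.nonzero(mask&(d['range_z']>0)); z=d['range_z'][v,u]
    return (rays(d,np.c_[u,v])*z[:,None])@d['C'][:3,:3].T+d['C'][:3,3]
def proj(d,P):
    Ci=np.linalg.inv(d['C']); return cv2.projectPoints(np.asarray(P,float).reshape(-1,1,3),cv2.Rodrigues(Ci[:3,:3])[0],Ci[:3,3],d['K'],d['dist'])[0][:,0]
def tri(obs): # [(d,uv)...] least-squares ray meeting
    A=np.zeros((3,3));b=np.zeros(3);L=[]
    for d,uv in obs:
        r=d['C'][:3,:3]@rays(d,[uv])[0]; r/=np.linalg.norm(r); M=np.eye(3)-np.outer(r,r); A+=M;b+=M@d['C'][:3,3];L.append((M,d['C'][:3,3]))
    x=np.linalg.solve(A,b); return x,[np.linalg.norm(M@(x-o)) for M,o in L]
def rect(P,lo,hi): # rectangle of points in height band: centre, sizes, angle of the long side
    q=P[(P[:,2]>lo)&(P[:,2]<hi),:2]
    if len(q)<8: return None
    (c,s,a)=cv2.minAreaRect((q*1000).astype(np.float32))
    if s[0]<s[1]: s=s[::-1]; a+=90
    return np.round(c,1),np.round(s,1),round((a+90)%180-90,1),len(q)
E
python3 - <<'E'
from h import *
np.set_printoptions(precision=4,suppress=True)
for n in("top","scene"):
    d=grab(n)
    for t in["dish_round","dish_square","dish_oblong","lid_round","lid_square","lid_oblong","tin","salt","pepper","timer_lever","lever_peg","warmer"]:
        for m in masks_of(n,t)[:3]:
            if m['score']<.3: continue
            P=cloud(d,m['pixels']); z=np.percentile(P[:,2],[2,50,98])
            print(n,t,round(m['score'],2),np.round(m['box'],0),'mean',P.mean(0),'z',z,'rect',rect(P,z[2]-.012,z[2]+.005), d['image'][m['pixels']].mean(0).round())
E
```

```text
top dish_square 0.66 [325. 182.  22.  21.] mean [ 0.6117 -0.281   0.0239] z [-0.0013  0.0205  0.0547] rect (array([ 610.8, -278.9]), array([56.9, 56.8]), -5.9, 117) [133. 146. 149.]
top dish_oblong 0.8 [263. 171.  39.  30.] mean [ 0.6575 -0.0735  0.02  ] z [-0.0016  0.0085  0.0546] rect (array([654.2, -73.4]), array([103.8,  55.8]), 75.8, 169) [144. 157. 160.]
top dish_oblong 0.71 [326. 128.  35.  34.] mean [ 0.8004 -0.2784  0.0223] z [-0.0005  0.0168  0.0547] rect (array([ 795.5, -276.3]), array([104.2,  53.7]), -56.1, 150) [107.  90. 152.]
top lid_round 0.63 [352. 269.  21.  17.] mean [ 0.3432 -0.3382  0.0111] z [0.0024 0.0101 0.0326] rect (array([ 343.6, -338.2]), array([14.9, 12.1]), 87.0, 25) [162. 176. 181.]
top lid_round 0.53 [304. 230.  35.  25.] mean [ 0.4651 -0.195   0.0115] z [-0.0015  0.01    0.0333] rect (array([ 465. , -196.6]), array([42.6, 12.9]), 88.7, 72) [185. 198. 198.]
top lid_square 0.93 [235. 266.  21.  23.] mean [0.3619 0.0191 0.0125] z [0.0049 0.0103 0.0336] rect (array([361.7,  19.1]), array([27.3, 13.6]), -17.2, 45) [157.  92.  63.]
top lid_square 0.68 [258
[... 3633 characters left out ...]
) [104. 108. 116.]
scene pepper 0.61 [354. 167.  94. 104.] mean [0.5719 0.2456 0.0437] z [0.0144 0.0447 0.0669] rect (array([611.2, 243.6]), array([158.1,  73.6]), -40.8, 174) [94. 91. 90.]
scene timer_lever 0.6 [357. 187.  32.  24.] mean [0.6564 0.1991 0.0688] z [0.0438 0.0616 0.1158] rect (array([647.5, 173. ]), array([13.1, 11.7]), 62.6, 31) [91. 87. 86.]
scene lever_peg 0.63 [354. 187.  29.  23.] mean [0.6553 0.1959 0.072 ] z [0.0446 0.062  0.116 ] rect (array([646. , 173.4]), array([14.9, 14. ]), -27.9, 38) [84. 80. 79.]
scene warmer 0.89 [353. 165.  96. 102.] mean [0.572  0.2451 0.0435] z [0.0147 0.0447 0.0627] rect (array([632., 251.]), array([158.4,  70.9]), -57.1, 209) [94. 91. 90.]
```

Both views agree to about 3 mm, and heights match the text. Could be taken for the tin: salt (148,212) and pepper (220,215) shakers, jar (268,290), mug (362,262). The only plain cylinder on the glass is at scene (357,148). For the dishes: white, not the pink (201,319). For the square lid: white (237,188), not the blue (248,155).

```bash
cat >> h.py <<'E'
def go(x,y,z,yaw): # mm, deg -> dp, angular numbers for crank, from the present pose
    s=bot.get_state(); R=Rn.from_euler('xyz',s['tcp_rot']); 
    best=None
    for k in (0,180):
        T=Rn.from_euler('xyz',[np.pi,0,np.radians(yaw+k)]); r=(R.inv()*T).as_rotvec()
        if best is None or np.linalg.norm(r)<np.linalg.norm(best): best=r
    dp=R.inv().apply(np.array([x,y,z])/1000-s['eef_pos'])/.6
    print('go',(x,y,z,yaw),'dp',dp.round(4).tolist(),'ang',(best/2/np.pi).round(4).tolist(),'rows>=',int(np.ceil(max(np.linalg.norm(dp)*.6/.0417,np.degrees(np.linalg.norm(best))/7.16))),'q1,q6',s['joint_pos'][[0,5]].round(2))
E
python3 - <<'E'
from h import *
for n in("top","scene"):
    d=grab(n); ms=masks_of(n,"warmer"); m=max(ms,key=lambda m:m['pixels'].sum())['pixels']
    full=np.ones_like(m); v,u=np.nonzero(d['range_z']>0); P=cloud(d,full); g=d['image'][v,u].max(1)
    near=np.hypot(P[:,0]-.53,P[:,1]-.27)<.25
    for nm,k in (("plate",near&(abs(P[:,2]-.045)<.006)),("glass",near&(abs(P[:,2]-.045)<.006)&(g<45)),("panel",near&(abs(P[:,2]-.045)<.006)&(g>110))):
        q=P[k]; print(n,nm,len(q),q[:,2].mean().round(4),rect(q,0,.1))
    cv2.imwrite(f"pics/crop_{n}.png",cv2.resize(d['image'][110:340,110:400],None,fx=2.7,fy=2.6)) if n=="scene" else 0
go(541.5,284,180,69)
E
```

```text
top plate 6680 0.0445 (array([558.6, 332.9]), array([359.3, 338.3]), -20.5, 6680)
top glass 3548 0.0446 (array([530.8, 338.7]), array([315.4, 273.9]), 68.9, 3548)
top panel 1542 0.0441 (array([535.1, 269.7]), array([359.4, 198.1]), -21.1, 1542)
scene plate 5210 0.0447 (array([560.9, 330.5]), array([361.1, 332.6]), -20.7, 5210)
scene glass 3019 0.045 (array([499.6, 283.1]), array([262.1, 188.7]), -21.0, 3019)
scene panel 1621 0.0441 (array([537.1, 267.5]), array([361.1, 198.2]), -20.7, 1621)
go (541.5, 284, 180, 69) dp [1.0062, -1.2033, 0.0577] ang [0.0, -0.0, -0.1401] rows>= 23 q1,q6 [-1.25 -0.  ]
```

View pics/crop_scene.png

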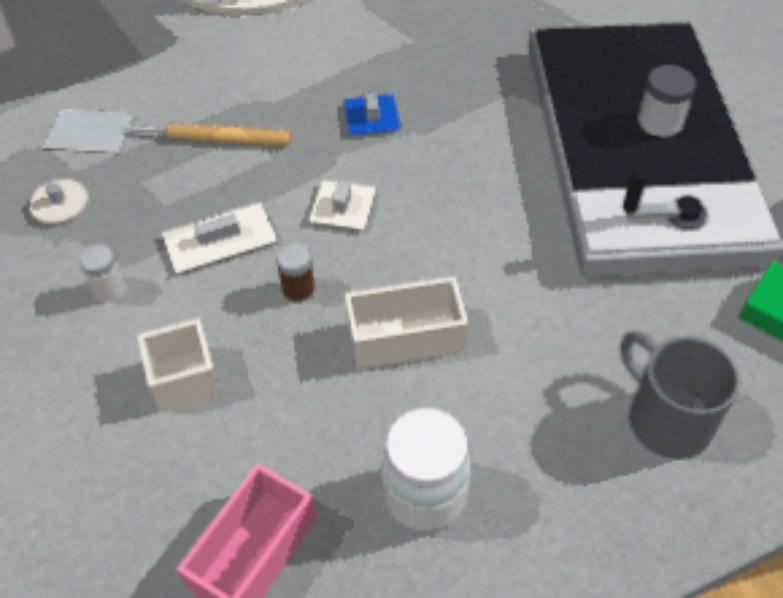

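The crop confirms it: tin on the glass at crop (666,100), white oblong and square dishes, white lids; pink and blue are decoys. Moving to the tin.

```bash
R='{"dp":[0.503,-0.602,0],"angular":[0,0,-0.07],"hand":1}'; python3 -m crank '[{"dp":[0.503,-0.602,0],"angular":[0,0,-0.07],"hand":1},{"dp":[0.503,-0.602,0],"angular":[0,0,-0.07],"hand":1},{"dp":[0.503,-0.602,0],"angular":[0,0,-0.07],"hand":1},{"dp":[0.503,-0.602,0],"angular":[0,0,-0.07],"hand":1},{"dp":[0.503,-0.602,0],"angular":[0,0,-0.07],"hand":1},{"dp":[0.503,-0.602,0],"angular":[0,0,-0.07],"hand":1},{"dp":[0.503,-0.602,0],"angular":[0,0,-0.07],"hand":1},{"dp":[0.503,-0.602,0],"angular":[0,0,-0.07],"hand":1},{"dp":[0.503,-0.602,0],"angular":[0,0,-0.07],"hand":1},{"dp":[0.503,-0.602,0],"angular":[0,0,-0.07],"hand":1},{"dp":[0.503,-0.602,0],"angular":[0,0,-0.07],"hand":1},{"dp":[0.503,-0.602,0],"angular":[0,0,-0.07],"hand":1}]'; python3 -c "
from h import *
go(541.5,284,180,69)"
```

```text
clock: 2.6
eef_pos: [0.3711, -0.15, 0.2149]
tcp_rot: [-3.141, -0.002, 0.766]
force: [-0.3, 0.2, -0.3]
width: 0.998
gripper_force: 0.0
go (541.5, 284, 180, 69) dp [0.706, -0.3246, 0.0593] ang [0.0, -0.0003, -0.0698] rows>= 12 q1,q6 [-0.39  0.41]
```

```bash
python3 -m crank '[{"dp":[0.706,-0.325,0.059],"angular":[0,0,-0.07],"hand":1},{"dp":[0.706,-0.325,0.059],"angular":[0,0,-0.07],"hand":1},{"dp":[0.706,-0.325,0.059],"angular":[0,0,-0.07],"hand":1},{"dp":[0.706,-0.325,0.059],"angular":[0,0,-0.07],"hand":1},{"dp":[0.706,-0.325,0.059],"angular":[0,0,-0.07],"hand":1},{"dp":[0.706,-0.325,0.059],"angular":[0,0,-0.07],"hand":1},{"dp":[0.706,-0.325,0.059],"angular":[0,0,-0.07],"hand":1},{"dp":[0.706,-0.325,0.059],"angular":[0,0,-0.07],"hand":1},{"dp":[0.706,-0.325,0.059],"angular":[0,0,-0.07],"hand":1},{"dp":[0.706,-0.325,0.059],"angular":[0,0,-0.07],"hand":1},{"dp":[0.706,-0.325,0.059],"angular":[0,0,-0.07],"hand":1},{"dp":[0.706,-0.325,0.059],"angular":[0,0,-0.07],"hand":1}]'; python3 - <<'E'
from h import *
d=grab("wrist"); cv2.imwrite("pics/w1.png",d['image']); print(d['hand_eye'])
for m in masks_of("wrist","tin")[:2]:
    P=cloud(d,m['pixels']); print(m['score'],m['box'],np.percentile(P[:,2],98),rect(P,.1,.12))
go(541.5,284,64,69)
E
```

```text
clock: 3.6
eef_pos: [0.5429, 0.2851, 0.1788]
tcp_rot: [3.141, -0.003, 1.206]
force: [-0.8, -0.0, -1.5]
width: 1.001
gripper_force: 0.0
[[ 1.21091011e-03 -9.55684814e-01 -2.94389316e-01  8.40802290e-02]
 [ 9.99998875e-01  1.41800697e-03 -4.90027905e-04 -2.22108926e-04]
 [ 8.85758330e-04 -2.94388392e-01  9.55685456e-01 -1.69525333e-01]
 [ 0.00000000e+00  0.00000000e+00  0.00000000e+00  1.00000000e+00]]
0.62 [387.6, 223.2, 38.7, 103.0] 0.11535912733933115 (array([645.3, 178.8]), array([14.8, 11. ]), -60.8, 249)
0.58 [252.6, 190.6, 55.1, 60.1] 0.11068355906279735 (array([541. , 287.1]), array([47.9, 46.8]), 66.6, 2367)
go (541.5, 284, 64, 69) dp [0.004, -0.0012, 0.1909] ang [-0.0001, 0.0, 0.0003] rows>= 3 q1,q6 [0.48 0.84]
```

View pics/w1.png

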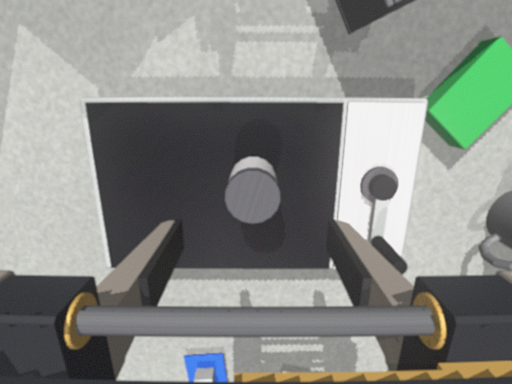

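The wrist view shows the tin between the fingers at (252,190), the lever at (380,185) with its peg at (388,250), and the glass clear otherwise. Descend and grip.

```bash
python3 -m crank '[{"dp":[0.001,-0.002,0.06],"angular":[0,0,0],"hand":1},{"dp":[0.001,-0.002,0.12],"angular":[0,0,0],"hand":1},{"dp":[0.001,-0.002,0.17],"angular":[0,0,0],"hand":1},{"dp":[0.001,-0.002,0.191],"angular":[0,0,0],"hand":1},{"dp":[0.001,-0.002,0.191],"angular":[0,0,0],"hand":1},{"dp":[0.001,-0.002,0.191],"angular":[0,0,0],"hand":-1},{"dp":[0.001,-0.002,0.191],"angular":[0,0,0],"hand":-1},{"dp":[0.001,-0.002,0.191],"angular":[0,0,0],"hand":-1},{"dp":[0.001,-0.002,0.191],"angular":[0,0,0],"hand":-1},{"dp":[0.001,-0.002,0.191],"angular":[0,0,0],"hand":-1},{"dp":[0.001,-0.002,0.191],"angular":[0,0,0],"hand":-1},{"dp":[0.001,-0.002,0.191],"angular":[0,0,0],"hand":-1}]' ; python3 -m crank '[{"dp":[0,0,-0.04],"angular":[0,0,0],"hand":-1},{"dp":[0,0,-0.09],"angular":[0,0,0],"hand":-1},{"dp":[0,0,-0.13],"angular":[0,0,0],"hand":-1},{"dp":[0,0,-0.13],"angular":[0,0,0],"hand":-1}]'; python3 -c "
from h import *
go(500,75,144,69)"
```

```text
clock: 4.7
eef_pos: [0.5403, 0.2809, 0.065]
tcp_rot: [3.141, -0.0, 1.203]
force: [-0.6, 1.4, 2.5]
width: 0.527
gripper_force: 30.0
clock: 5.03
eef_pos: [0.5428, 0.2821, 0.1473]
tcp_rot: [3.137, -0.005, 1.204]
force: [1.2, 0.2, -0.4]
width: 0.531
gripper_force: 30.0
go (500, 75, 144, 69) dp [-0.3477, 0.0573, 0.004] ang [0.0007, -0.0008, -0.0001] rows>= 6 q1,q6 [0.48 0.84]
```

```bash
python3 -m crank '[{"dp":[-0.35,0.057,0],"angular":[0,0,0],"hand":-1},{"dp":[-0.35,0.057,0],"angular":[0,0,0],"hand":-1},{"dp":[-0.35,0.057,0],"angular":[0,0,0],"hand":-1},{"dp":[-0.35,0.057,0],"angular":[0,0,0],"hand":-1},{"dp":[-0.35,0.057,0],"angular":[0,0,0],"hand":-1},{"dp":[-0.35,0.057,0],"angular":[0,0,0],"hand":-1},{"dp":[-0.35,0.057,0.08],"angular":[0,0,0],"hand":-1},{"dp":[-0.35,0.057,0.08],"angular":[0,0,0],"hand":-1},{"dp":[-0.35,0.057,0.08],"angular":[0,0,0],"hand":-1}]'; python3 -c "
from h import *
go(500,75,21,69)"
```

```text
clock: 5.78
eef_pos: [0.4941, 0.0721, 0.092]
tcp_rot: [-3.136, 0.003, 1.203]
force: [-0.0, -0.2, -1.4]
width: 0.526
gripper_force: 30.0
go (500, 75, 21, 69) dp [0.0085, 0.0081, 0.1182] ang [-0.0009, 0.0005, -0.0002] rows>= 2 q1,q6 [0.14 0.51]
```

```bash
python3 -m crank '[{"dp":[0,0,0.03],"angular":[0,0,0],"hand":-1},{"dp":[0,0,0.06],"angular":[0,0,0],"hand":-1},{"dp":[0,0,0.085],"angular":[0,0,0],"hand":-1},{"dp":[0,0,0.1],"angular":[0,0,0],"hand":-1},{"dp":[0,0,0.107],"angular":[0,0,0],"hand":-1},{"dp":[0,0,0.112],"angular":[0,0,0],"hand":-1},{"dp":[0,0,0.117],"angular":[0,0,0],"hand":-1},{"dp":[0,0,0.117],"angular":[0,0,0],"hand":-1},{"dp":[0,0,0.117],"angular":[0,0,0],"hand":-1}]'; python3 -c "
from h import *
print(bot.get_state()['force'])"
```

```text
clock: 6.53
eef_pos: [0.4972, 0.0726, 0.0249]
tcp_rot: [3.141, -0.0, 1.203]
force: [0.7, -0.2, -2.0]
width: 0.524
gripper_force: 30.0
[ 0.65346532 -0.16337581 -1.98883729]
```

```bash
python3 -m crank '[{"dp":[0,0,0.003],"angular":[0,0,0],"hand":-1},{"dp":[0,0,0.006],"angular":[0,0,0],"hand":-1},{"dp":[0,0,0.008],"angular":[0,0,0],"hand":-1},{"dp":[0,0,0.008],"angular":[0,0,0],"hand":-1}]'; python3 -m crank '[{"dp":[0,0,0],"angular":[0,0,0],"hand":0.6},{"dp":[0,0,0],"angular":[0,0,0],"hand":0.6},{"dp":[0,0,0],"angular":[0,0,0],"hand":0.6},{"dp":[0,0,0],"angular":[0,0,0],"hand":0.8},{"dp":[0,0,-0.06],"angular":[0,0,0],"hand":0.8},{"dp":[0,0,-0.12],"angular":[0,0,0],"hand":0.8},{"dp":[0,0,-0.19],"angular":[0,0,0],"hand":1},{"dp":[0,0,-0.27],"angular":[0,0,0],"hand":1},{"dp":[0,0,-0.3],"angular":[0,0,0],"hand":1},{"dp":[0,0,-0.3],"angular":[0,0,0],"hand":1}]' ; python3 - <<'E'
from h import *
d=grab("top")
for t in ("dish_oblong","tin"):
  for m in masks_of("top",t)[:2]:
    P=cloud(d,m['pixels']);z=np.percentile(P[:,2],98); print(t,m['score'],z,rect(P,z-.012,z+.005))
go(600,-73,180,75.8-90+90)
go(600,-73,180,75.8)
E
```

```text
clock: 6.87
eef_pos: [0.497, 0.0725, 0.02]
tcp_rot: [3.141, -0.0, 1.203]
force: [-2.0, -0.7, 3.2]
width: 0.531
gripper_force: 30.0
clock: 7.7
eef_pos: [0.5, 0.0729, 0.2053]
tcp_rot: [3.134, -0.005, 1.203]
force: [1.2, 0.5, 0.3]
width: 1.003
gripper_force: 0.0
dish_oblong 0.91 0.054449789504787266 (array([ 796.4, -276.3]), array([106.5,  55.1]), -56.1, 179)
dish_oblong 0.82 0.054535654954331915 (array([653.6, -73.3]), array([102.1,  54.9]), 76.0, 148)
go (600, -73, 180, 75.8) dp [-0.1641, 0.2483, 0.0318] ang [-0.0, 0.0, -0.019] rows>= 5 q1,q6 [0.14 0.51]
go (600, -73, 180, 75.8) dp [-0.1641, 0.2483, 0.0318] ang [-0.0, 0.0, -0.019] rows>= 5 q1,q6 [0.14 0.51]
```

```bash
python3 -m crank '[{"dp":[-0.135,0.328,0.03],"angular":[0,0,-0.019],"hand":1},{"dp":[-0.135,0.328,0.03],"angular":[0,0,-0.019],"hand":1},{"dp":[-0.135,0.328,0.03],"angular":[0,0,-0.019],"hand":1},{"dp":[-0.135,0.328,0.03],"angular":[0,0,-0.019],"hand":1},{"dp":[-0.135,0.328,0.03],"angular":[0,0,-0.019],"hand":1},{"dp":[-0.135,0.328,0.03],"angular":[0,0,-0.019],"hand":1},{"dp":[-0.135,0.328,0.03],"angular":[0,0,-0.019],"hand":1},{"dp":[-0.135,0.328,0.03],"angular":[0,0,-0.019],"hand":1},{"dp":[-0.135,0.328,0.03],"angular":[0,0,-0.019],"hand":1}]' ; cat >> h.py <<'E'
def look(cam,t,col=None,save=None,band=.012):
    d=grab(cam)
    if save: cv2.imwrite(save,d['image'])
    for m in masks_of(cam,t)[:3]:
        if m['score']<.3: continue
        P=cloud(d,m['pixels']); z=np.percentile(P[:,2],97); c=d['image'][m['pixels']].mean(0).round()
        print(cam,t,round(m['score'],2),np.round(m['box']),'ztop',z.round(4),rect(P,z-band,z+.004),c)
    return d
E
python3 - <<'E'
from h import *
look("wrist","dish_oblong")
look("scene","tin")
go(654.5,-73,17,75.8)
E
```

```text
clock: 8.6
eef_pos: [0.6497, -0.0728, 0.1804]
tcp_rot: [-3.139, 0.0, 1.323]
force: [-0.5, -0.7, -0.1]
width: 1.001
gripper_force: 0.0
wrist dish_oblong 0.72 [260. 174.  52. 106.] ztop 0.0521 (array([653.9, -71.2]), array([104.,  54.]), 76.1, 1360) [138. 150. 155.]
wrist dish_oblong 0.56 [396. 265.  37.  39.] ztop 0.0519 (array([ 796.4, -231.4]), array([34.7,  7. ]), -54.7, 132) [ 82.  71. 114.]
scene tin 0.9 [287. 173.  15.  29.] ztop 0.0669 (array([500.5,  75.4]), array([47.9, 46.3]), 77.5, 207) [115. 109. 109.]
go (654.5, -73, 17, 75.8) dp [0.0012, 0.006, 0.2748] ang [0.0, -0.0, 0.0002] rows>= 4 q1,q6 [-0.11  0.13]
```

```bash
python3 -m crank '[{"dp":[0.002,0.006,0.06],"angular":[0,0,0],"hand":1},{"dp":[0.002,0.006,0.12],"angular":[0,0,0],"hand":1},{"dp":[0.002,0.006,0.17],"angular":[0,0,0],"hand":1},{"dp":[0.002,0.006,0.22],"angular":[0,0,0],"hand":1},{"dp":[0.002,0.006,0.25],"angular":[0,0,0],"hand":1},{"dp":[0.002,0.006,0.27],"angular":[0,0,0],"hand":1},{"dp":[0.002,0.006,0.274],"angular":[0,0,0],"hand":1},{"dp":[0.002,0.006,0.274],"angular":[0,0,0],"hand":1},{"dp":[0.002,0.006,0.274],"angular":[0,0,0],"hand":1}]'; python3 -m crank '[{"dp":[0,0,0],"angular":[0,0,0],"hand":0.4},{"dp":[0,0,0],"angular":[0,0,0],"hand":0.3},{"dp":[0,0,0],"angular":[0,0,0],"hand":0.2},{"dp":[0,0,0],"angular":[0,0,0],"hand":0.1},{"dp":[0,0,0],"angular":[0,0,0],"hand":0},{"dp":[0,0,0],"angular":[0,0,0],"hand":0},{"dp":[0,0,0],"angular":[0,0,0],"hand":0}]'
```

```text
clock: 9.55
eef_pos: [0.6561, -0.0735, 0.0186]
tcp_rot: [3.14, -0.0, 1.323]
force: [0.2, 0.3, 0.6]
width: 0.998
gripper_force: 0.0
clock: 10.13
eef_pos: [0.6548, -0.0735, 0.0173]
tcp_rot: [-3.141, 0.0, 1.323]
force: [-2.3, -0.2, 4.2]
width: 0.583
gripper_force: 30.0
```

```bash
python3 -m crank '[{"dp":[0,0,-0.02],"angular":[0,0,0],"hand":0},{"dp":[0,0,-0.05],"angular":[0,0,0],"hand":0},{"dp":[0,0,-0.1],"angular":[0,0,0],"hand":0},{"dp":[0,0,-0.15],"angular":[0,0,0],"hand":0},{"dp":[0,0,-0.2],"angular":[0,0,0],"hand":0},{"dp":[0,0,-0.24],"angular":[0,0,0],"hand":0},{"dp":[0,0,-0.24],"angular":[0,0,0],"hand":0},{"dp":[0,0,-0.24],"angular":[0,0,0],"hand":0}]'; python3 -c "
from h import *
go(546,265,160,69)"
```

```text
clock: 10.8
eef_pos: [0.6558, -0.0736, 0.1624]
tcp_rot: [3.139, -0.0, 1.323]
force: [-0.2, 0.1, -4.8]
width: 0.582
gripper_force: 30.0
go (546, 265, 160, 69) dp [0.5022, -0.3159, 0.0033] ang [0.0004, -0.0001, 0.0189] rows>= 9 q1,q6 [-0.11  0.13]
```

```bash
python3 -m crank '[{"dp":[0.05,-0.032,0],"angular":[0,0,0.019],"hand":0},{"dp":[0.11,-0.069,0],"angular":[0,0,0.019],"hand":0},{"dp":[0.17,-0.107,0],"angular":[0,0,0.019],"hand":0},{"dp":[0.23,-0.145,0],"angular":[0,0,0.019],"hand":0},{"dp":[0.29,-0.182,0],"angular":[0,0,0.019],"hand":0},{"dp":[0.35,-0.22,0],"angular":[0,0,0.019],"hand":0},{"dp":[0.41,-0.258,0],"angular":[0,0,0.019],"hand":0},{"dp":[0.46,-0.29,0],"angular":[0,0,0.019],"hand":0},{"dp":[0.49,-0.308,0],"angular":[0,0,0.019],"hand":0},{"dp":[0.502,-0.316,0],"angular":[0,0,0.019],"hand":0},{"dp":[0.502,-0.316,0],"angular":[0,0,0.019],"hand":0},{"dp":[0.502,-0.316,0],"angular":[0,0,0.019],"hand":0}]'; python3 -m crank '[{"dp":[0,0,0.04],"angular":[0,0,0],"hand":0},{"dp":[0,0,0.08],"angular":[0,0,0],"hand":0},{"dp":[0,0,0.11],"angular":[0,0,0],"hand":0},{"dp":[0,0,0.13],"angular":[0,0,0],"hand":0},{"dp":[0,0,0.14],"angular":[0,0,0],"hand":0},{"dp":[0,0,0.14],"angular":[0,0,0],"hand":0},{"dp":[0,0,0.14],"angular":[0,0,0],"hand":0}]'; python3 -c "
from h import *
go(546,265,62,69)"
```

```text
clock: 11.8
eef_pos: [0.5445, 0.2642, 0.1597]
tcp_rot: [-3.14, 0.002, 1.204]
force: [1.2, -0.1, -4.6]
width: 0.586
gripper_force: 30.0
clock: 12.38
eef_pos: [0.5458, 0.2645, 0.0775]
tcp_rot: [3.141, -0.0, 1.203]
force: [-0.1, -0.1, -2.8]
width: 0.586
gripper_force: 30.0
go (546, 265, 62, 69) dp [0.001, 0.0, 0.0258] ang [0.0, -0.0, -0.0003] rows>= 1 q1,q6 [0.45 0.82]
```

```bash
python3 -m crank '[{"dp":[0,0,0.008],"angular":[0,0,0],"hand":0},{"dp":[0,0,0.014],"angular":[0,0,0],"hand":0},{"dp":[0,0,0.018],"angular":[0,0,0],"hand":0},{"dp":[0,0,0.02],"angular":[0,0,0],"hand":0},{"dp":[0,0,0.021],"angular":[0,0,0],"hand":0},{"dp":[0,0,0.022],"angular":[0,0,0],"hand":0},{"dp":[0,0,0.023],"angular":[0,0,0],"hand":0},{"dp":[0,0,0.024],"angular":[0,0,0],"hand":0},{"dp":[0,0,0.025],"angular":[0,0,0],"hand":0},{"dp":[0,0,0.025],"angular":[0,0,0],"hand":0}]'
```

```text
clock: 13.22
eef_pos: [0.5453, 0.265, 0.0623]
tcp_rot: [3.142, -0.0, 1.203]
force: [0.1, -0.5, -2.6]
width: 0.589
gripper_force: 30.0
```

```bash
python3 -m crank '[{"dp":[0,0,0.001],"angular":[0,0,0],"hand":0},{"dp":[0,0,0.0015],"angular":[0,0,0],"hand":0},{"dp":[0,0,0.002],"angular":[0,0,0],"hand":0},{"dp":[0,0,0.002],"angular":[0,0,0],"hand":0}]'
```

```text
clock: 13.55
eef_pos: [0.5454, 0.265, 0.0623]
tcp_rot: [3.141, -0.0, 1.203]
force: [-4.1, -2.8, 9.9]
width: 0.587
gripper_force: 30.0
```

```bash
python3 -m crank '[{"dp":[0,0,0],"angular":[0,0,0],"hand":0.4},{"dp":[0,0,0],"angular":[0,0,0],"hand":0.6},{"dp":[0,0,0],"angular":[0,0,0],"hand":0.7},{"dp":[0,0,0],"angular":[0,0,0],"hand":0.7},{"dp":[0,0,-0.05],"angular":[0,0,0],"hand":0.7},{"dp":[0,0,-0.11],"angular":[0,0,0],"hand":0.7},{"dp":[0,0,-0.17],"angular":[0,0,0],"hand":1},{"dp":[0,0,-0.2],"angular":[0,0,0],"hand":1},{"dp":[0,0,-0.2],"angular":[0,0,0],"hand":1},{"dp":[0,0,-0.2],"angular":[0,0,0],"hand":1}]'; python3 - <<'E'
from h import *
look("wrist","dish_oblong")
look("scene","dish_square")
for y in(-6,84): go(611,-279.5,180,y)
E
```

```text
clock: 14.38
eef_pos: [0.5458, 0.2652, 0.1818]
tcp_rot: [3.14, -0.002, 1.203]
force: [-0.4, -0.6, -0.6]
width: 0.999
gripper_force: 0.0
wrist dish_oblong 0.71 [255. 185.  63. 117.] ztop 0.097 (array([545.5, 266.7]), array([104.2,  54.1]), 69.1, 1802) [198. 211. 215.]
scene dish_square 0.78 [174. 251.  26.  34.] ztop 0.0533 (array([ 611.9, -278.7]), array([57.8, 54.3]), -5.9, 225) [153. 164. 169.]
go (611, -279.5, 180, -6) dp [-0.8062, 0.4294, -0.0005] ang [-0.0, 0.0005, 0.2082] rows>= 14 q1,q6 [0.45 0.82]
go (611, -279.5, 180, 84) dp [-0.8062, 0.4294, -0.0005] ang [-0.0004, 0.0003, -0.0418] rows>= 14 q1,q6 [0.45 0.82]
```

```bash
python3 -m crank '[{"dp":[-0.4,0.215,0],"angular":[0,0,-0.02],"hand":1},{"dp":[-0.4,0.215,0],"angular":[0,0,-0.02],"hand":1},{"dp":[-0.4,0.215,0],"angular":[0,0,-0.02],"hand":1},{"dp":[-0.4,0.215,0],"angular":[0,0,-0.02],"hand":1},{"dp":[-0.4,0.215,0],"angular":[0,0,-0.02],"hand":1},{"dp":[-0.4,0.215,0],"angular":[0,0,-0.02],"hand":1},{"dp":[-0.806,0.429,0],"angular":[0,0,-0.042],"hand":1},{"dp":[-0.806,0.429,0],"angular":[0,0,-0.042],"hand":1},{"dp":[-0.806,0.429,0],"angular":[0,0,-0.042],"hand":1},{"dp":[-0.806,0.429,0],"angular":[0,0,-0.042],"hand":1},{"dp":[-0.806,0.429,0],"angular":[0,0,-0.042],"hand":1},{"dp":[-0.806,0.429,0],"angular":[0,0,-0.042],"hand":1}]'; python3 -m crank '[{"dp":[0,0,0],"angular":[0,0,0],"hand":1}]'; python3 -c "
from h import *
go(611,-279.5,180,84)"
```

```text
clock: 15.58
eef_pos: [0.6048, -0.2287, 0.1794]
tcp_rot: [-3.139, -0.001, 1.467]
force: [0.1, 0.6, 0.2]
width: 0.998
gripper_force: 0.0
clock: 15.67
eef_pos: [0.6055, -0.2334, 0.1795]
tcp_rot: [-3.141, 0.002, 1.463]
force: [-0.7, 0.5, -0.3]
width: 1.002
gripper_force: 0.0
go (611, -279.5, 180, 84) dp [-0.0754, 0.0173, -0.0007] ang [-0.0001, 0.0003, -0.0004] rows>= 2 q1,q6 [-0.37 -0.26]
```

```bash
python3 -m crank '[{"dp":[-0.074,0.017,0],"angular":[0,0,0],"hand":1},{"dp":[-0.074,0.017,0],"angular":[0,0,0],"hand":1},{"dp":[-0.074,0.017,0],"angular":[0,0,0],"hand":1},{"dp":[-0.074,0.017,0],"angular":[0,0,0],"hand":1},{"dp":[-0.074,0.017,0],"angular":[0,0,0],"hand":1}]'; python3 - <<'E'
from h import *
look("wrist","dish_square")
go(611,-279.5,17,84)
E
```

```text
clock: 16.08
eef_pos: [0.6107, -0.2706, 0.1802]
tcp_rot: [-3.14, -0.001, 1.468]
force: [-0.7, 0.1, -0.5]
width: 0.995
gripper_force: 0.0
wrist dish_square 0.74 [255. 179.  53.  60.] ztop 0.0521 (array([ 610.3, -276.9]), array([56.9, 55.9]), 84.3, 1044) [127. 138. 143.]
wrist dish_square 0.43 [188.  59.  46.  40.] ztop 0.0606 (array([ 558.3, -145. ]), array([32.5, 31.4]), 52.7, 1074) [116. 117. 117.]
go (611, -279.5, 17, 84) dp [-0.015, 0.0015, 0.2729] ang [-0.0001, -0.0001, 0.0004] rows>= 4 q1,q6 [-0.42 -0.32]
```

```bash
python3 -m crank '[{"dp":[-0.0135,0,0.06],"angular":[0,0,0],"hand":1},{"dp":[-0.0135,0,0.12],"angular":[0,0,0],"hand":1},{"dp":[-0.0135,0,0.17],"angular":[0,0,0],"hand":1},{"dp":[-0.0135,0,0.22],"angular":[0,0,0],"hand":1},{"dp":[-0.0135,0,0.25],"angular":[0,0,0],"hand":1},{"dp":[-0.0135,0,0.27],"angular":[0,0,0],"hand":1},{"dp":[-0.0135,0,0.273],"angular":[0,0,0],"hand":1},{"dp":[-0.0135,0,0.273],"angular":[0,0,0],"hand":1},{"dp":[-0.0135,0,0.273],"angular":[0,0,0],"hand":1}]'; python3 -m crank '[{"dp":[0,0,0],"angular":[0,0,0],"hand":0.4},{"dp":[0,0,0],"angular":[0,0,0],"hand":0.3},{"dp":[0,0,0],"angular":[0,0,0],"hand":0.2},{"dp":[0,0,0],"angular":[0,0,0],"hand":0.1},{"dp":[0,0,0],"angular":[0,0,0],"hand":0},{"dp":[0,0,0],"angular":[0,0,0],"hand":0},{"dp":[0,0,0],"angular":[0,0,0],"hand":0}]';  python3 -m crank '[{"dp":[0,0,-0.02],"angular":[0,0,0],"hand":0},{"dp":[0,0,-0.05],"angular":[0,0,0],"hand":0},{"dp":[0,0,-0.1],"angular":[0,0,0],"hand":0},{"dp":[0,0,-0.15],"angular":[0,0,0],"hand":0},{"dp":[0,0,-0.2],"angular":[0,0,0],"hand":0},{"dp":[0,0,-0.25],"angular":[0,0,0],"hand":0},{"dp":[0,0,-0.28],"angular":[0,0,0],"hand":0},{"dp":[0,0,-0.28],"angular":[0,0,0],"hand":0},{"dp":[0,0,-0.28],"angular":[0,0,0],"hand":0}]'; python3 -c "
from h import *
go(448,303,190,69)"
```

```text
clock: 16.93
eef_pos: [0.6114, -0.2801, 0.0186]
tcp_rot: [3.14, 0.001, 1.468]
force: [0.1, -1.3, -0.4]
width: 0.997
gripper_force: 0.0
clock: 17.52
eef_pos: [0.6104, -0.2801, 0.0174]
tcp_rot: [3.141, 0.0, 1.467]
force: [-1.1, 0.4, 3.2]
width: 0.61
gripper_force: 30.0
clock: 18.27
eef_pos: [0.6106, -0.2802, 0.1861]
tcp_rot: [3.14, 0.001, 1.467]
force: [-0.7, 0.3, -2.4]
width: 0.608
gripper_force: 30.0
go (448, 303, 190, 69) dp [0.9387, -0.3699, -0.0077] ang [0.0003, 0.0001, 0.0419] rows>= 15 q1,q6 [-0.43 -0.33]
```

```bash
python3 -m crank '[{"dp":[0.04,-0.016,0],"angular":[0,0,0.004],"hand":0},{"dp":[0.09,-0.035,0],"angular":[0,0,0.008],"hand":0},{"dp":[0.15,-0.059,0],"angular":[0,0,0.012],"hand":0},{"dp":[0.21,-0.083,0],"angular":[0,0,0.016],"hand":0},{"dp":[0.27,-0.106,0],"angular":[0,0,0.02],"hand":0},{"dp":[0.33,-0.13,0],"angular":[0,0,0.024],"hand":0},{"dp":[0.39,-0.154,0],"angular":[0,0,0.028],"hand":0},{"dp":[0.45,-0.177,0],"angular":[0,0,0.032],"hand":0},{"dp":[0.51,-0.2,0],"angular":[0,0,0.036],"hand":0},{"dp":[0.57,-0.225,0],"angular":[0,0,0.042],"hand":0},{"dp":[0.62,-0.244,0],"angular":[0,0,0.042],"hand":0},{"dp":[0.64,-0.252,0],"angular":[0,0,0.042],"hand":0}]'; python3 -c "
from h import *
go(448,303,190,69)"
```

```text
clock: 19.27
eef_pos: [0.4968, 0.1205, 0.1832]
tcp_rot: [-3.138, 0.001, 1.205]
force: [-0.0, 0.1, -2.1]
width: 0.608
gripper_force: 30.0
go (448, 303, 190, 69) dp [0.255, -0.1848, -0.011] ang [-0.0006, 0.0002, 0.0001] rows>= 5 q1,q6 [0.23 0.6 ]
```

```bash
python3 -m crank '[{"dp":[0.05,-0.036,0],"angular":[0,0,0],"hand":0},{"dp":[0.1,-0.073,0],"angular":[0,0,0],"hand":0},{"dp":[0.15,-0.109,0],"angular":[0,0,0],"hand":0},{"dp":[0.2,-0.145,0],"angular":[0,0,0],"hand":0},{"dp":[0.24,-0.174,0],"angular":[0,0,0],"hand":0},{"dp":[0.255,-0.185,0],"angular":[0,0,0],"hand":0},{"dp":[0.255,-0.185,0],"angular":[0,0,0],"hand":0},{"dp":[0.255,-0.185,0],"angular":[0,0,0],"hand":0}]';  python3 -m crank '[{"dp":[0,0,0.04],"angular":[0,0,0],"hand":0},{"dp":[0,0,0.08],"angular":[0,0,0],"hand":0},{"dp":[0,0,0.12],"angular":[0,0,0],"hand":0},{"dp":[0,0,0.15],"angular":[0,0,0],"hand":0},{"dp":[0,0,0.17],"angular":[0,0,0],"hand":0},{"dp":[0,0,0.175],"angular":[0,0,0],"hand":0},{"dp":[0,0,0.175],"angular":[0,0,0],"hand":0},{"dp":[0,0,0.175],"angular":[0,0,0],"hand":0}]'; python3 -c "
from h import *
go(448,303,62,69)"
```

```text
clock: 19.93
eef_pos: [0.45, 0.2996, 0.1836]
tcp_rot: [-3.14, 0.003, 1.205]
force: [0.8, 0.2, -1.8]
width: 0.605
gripper_force: 30.0
clock: 20.6
eef_pos: [0.4514, 0.2994, 0.0804]
tcp_rot: [3.142, 0.0, 1.202]
force: [0.1, -0.5, -3.0]
width: 0.609
gripper_force: 30.0
go (448, 303, 62, 69) dp [0.0036, -0.0075, 0.0307] ang [0.0, 0.0, -0.0003] rows>= 1 q1,q6 [0.58 0.95]
```

```bash
python3 -m crank '[{"dp":[0.003,-0.007,0.008],"angular":[0,0,0],"hand":0},{"dp":[0.003,-0.007,0.016],"angular":[0,0,0],"hand":0},{"dp":[0.003,-0.007,0.022],"angular":[0,0,0],"hand":0},{"dp":[0.003,-0.007,0.025],"angular":[0,0,0],"hand":0},{"dp":[0.003,-0.007,0.026],"angular":[0,0,0],"hand":0},{"dp":[0.003,-0.007,0.027],"angular":[0,0,0],"hand":0},{"dp":[0.003,-0.007,0.028],"angular":[0,0,0],"hand":0},{"dp":[0.003,-0.007,0.029],"angular":[0,0,0],"hand":0},{"dp":[0.003,-0.007,0.03],"angular":[0,0,0],"hand":0},{"dp":[0.003,-0.007,0.031],"angular":[0,0,0],"hand":0},{"dp":[0.003,-0.007,0.031],"angular":[0,0,0],"hand":0}]'
```

```text
clock: 21.52
eef_pos: [0.4478, 0.3035, 0.0624]
tcp_rot: [3.141, -0.0, 1.203]
force: [-3.5, -1.2, 8.0]
width: 0.608
gripper_force: 30.0
```

```bash
python3 -m crank '[{"dp":[0,0,0],"angular":[0,0,0],"hand":0.4},{"dp":[0,0,0],"angular":[0,0,0],"hand":0.6},{"dp":[0,0,0],"angular":[0,0,0],"hand":0.6},{"dp":[0,0,0],"angular":[0,0,0],"hand":0.6},{"dp":[0,0,-0.05],"angular":[0,0,0],"hand":0.6},{"dp":[0,0,-0.11],"angular":[0,0,0],"hand":0.6},{"dp":[0,0,-0.17],"angular":[0,0,0],"hand":0.6},{"dp":[0,0,-0.23],"angular":[0,0,0],"hand":0},{"dp":[0,0,-0.23],"angular":[0,0,0],"hand":0},{"dp":[0,0,-0.23],"angular":[0,0,0],"hand":0},{"dp":[0,0,-0.23],"angular":[0,0,0],"hand":0}]'; python3 - <<'E'
from h import *
d=look("wrist","dish_square",save="pics/w2.png")
look("scene","lid_square");look("scene","lid_oblong")
go(479,-64.7,130,-35.7)
E
```

```text
clock: 22.43
eef_pos: [0.4474, 0.3031, 0.199]
tcp_rot: [-3.141, 0.0, 1.203]
force: [0.0, 1.2, -0.5]
width: 0.534
gripper_force: 0.0
wrist dish_square 0.6 [256. 177.  59.  68.] ztop 0.0971 (array([448.5, 306.5]), array([56.5, 56.1]), 69.5, 1248) [178. 191. 196.]
scene lid_square 0.82 [248. 155.  22.  18.] ztop 0.0328 (array([365.6,  18. ]), array([26.6, 12.4]), -24.0, 37) [151.  85.  48.]
scene lid_square 0.81 [238. 188.  25.  17.] ztop 0.0326 (array([480.3, -65.2]), array([28.4, 13.5]), -36.5, 53) [180. 188. 191.]
scene lid_oblong 0.89 [189. 202.  42.  28.] ztop 0.0325 (array([ 466.7, -197. ]), array([43.6, 15.6]), 86.8, 104) [200. 207. 209.]
go (479, -64.7, 130, -35.7) dp [-0.5528, 0.2697, 0.1147] ang [-0.0003, 0.0001, -0.2093] rows>= 11 q1,q6 [0.59 0.96]
```

View pics/w2.png

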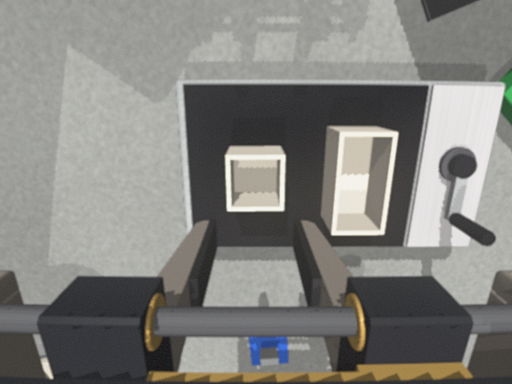

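Both dishes stand on the glass: square at (256,180) and oblong at (362,180), with a gap between them. Now the square lid.

```bash
python3 -m crank '[{"dp":[-0.553,0.27,0.08],"angular":[0,0,-0.209],"hand":0},{"dp":[-0.553,0.27,0.08],"angular":[0,0,-0.209],"hand":0},{"dp":[-0.553,0.27,0.08],"angular":[0,0,-0.209],"hand":0},{"dp":[-0.553,0.27,0.08],"angular":[0,0,-0.209],"hand":0},{"dp":[-0.553,0.27,0.08],"angular":[0,0,-0.209],"hand":0},{"dp":[-0.553,0.27,0.08],"angular":[0,0,-0.209],"hand":0},{"dp":[-0.553,0.27,0.08],"angular":[0,0,-0.209],"hand":0},{"dp":[-0.553,0.27,0.08],"angular":[0,0,-0.209],"hand":0},{"dp":[-0.553,0.27,0.08],"angular":[0,0,-0.209],"hand":0},{"dp":[-0.553,0.27,0.08],"angular":[0,0,-0.209],"hand":0},{"dp":[-0.553,0.27,0.08],"angular":[0,0,-0.209],"hand":0},{"dp":[-0.553,0.27,0.08],"angular":[0,0,-0.209],"hand":0}]'; python3 -m crank '[{"dp":[0,0,0],"angular":[0,0,0],"hand":0},{"dp":[0,0,0],"angular":[0,0,0],"hand":0},{"dp":[0,0,0],"angular":[0,0,0],"hand":0}]'; cat >>h.py <<'E'
def lid(t,zoff=0,cam="wrist"): # flange rectangle and grip rectangle, bias-corrected by 2 mm along tool x
    s=bot.get_state(); d=grab(cam); yaw=s['tcp_rot'][2]; print('tcp',(s['eef_pos']*1000).round(1),np.degrees(yaw).round(1),'bias',(2*np.array([np.cos(yaw),np.sin(yaw)])).round(1))
    for m in masks_of(cam,t)[:3]:
        if m['score']<.3: continue
        k=cv2.dilate(m['pixels'].astype(np.uint8),np.ones((5,5)))>0
        P=cloud(d,k); 
        print(t,round(m['score'],2),'ztop',np.percentile(P[:,2],97).round(4),'flange',rect(P,zoff+.007,zoff+.013),'grip',rect(P,zoff+.028,zoff+.036),d['image'][m['pixels']].mean(0).round())
    return d
E
python3 - <<'E'
from h import *
lid("lid_square")
go(479,-64.7,14,-35.7)
E
```

```text
clock: 23.73
eef_pos: [0.4793, -0.0667, 0.1507]
tcp_rot: [-3.141, -0.001, 2.52]
force: [0.2, 0.9, 0.5]
width: 0.497
gripper_force: 0.0
clock: 23.98
eef_pos: [0.4797, -0.0641, 0.1514]
tcp_rot: [-3.141, -0.0, 2.514]
force: [0.4, 0.0, 0.3]
width: 0.496
gripper_force: 0.0
tcp [479.7 -64.1 151.4] 144.1 bias [-1.6  1.2]
lid_square 0.95 ztop 0.0316 flange (array([476.5, -62.7]), array([59. , 58.3]), 54.3, 2380) grip (array([476.4, -62.8]), array([27.4, 13.5]), -35.7, 362) [167. 180. 185.]
lid_square 0.71 ztop 0.0318 flange (array([361.4,  21. ]), array([59.7, 59.6]), 74.3, 3252) grip (array([361.4,  21. ]), array([28.1, 14.1]), -15.3, 541) [154.  91.  63.]
go (479, -64.7, 14, -35.7) dp [0.0003, -0.0017, 0.2292] ang [0.0, -0.0, -0.0004] rows>= 4 q1,q6 [-0.14 -1.08]
```

```bash
python3 -m crank '[{"dp":[0.002,-0.001,0.06],"angular":[0,0,0],"hand":0},{"dp":[0.002,-0.001,0.12],"angular":[0,0,0],"hand":0},{"dp":[0.002,-0.001,0.17],"angular":[0,0,0],"hand":0},{"dp":[0.002,-0.001,0.2],"angular":[0,0,0],"hand":0},{"dp":[0.002,-0.001,0.22],"angular":[0,0,0],"hand":0},{"dp":[0.002,-0.001,0.229],"angular":[0,0,0],"hand":0},{"dp":[0.002,-0.001,0.229],"angular":[0,0,0],"hand":0},{"dp":[0.002,-0.001,0.229],"angular":[0,0,0],"hand":0}]'; python3 -m crank '[{"dp":[0,0,0],"angular":[0,0,0],"hand":-0.3},{"dp":[0,0,0],"angular":[0,0,0],"hand":-0.5},{"dp":[0,0,0],"angular":[0,0,0],"hand":-0.6},{"dp":[0,0,0],"angular":[0,0,0],"hand":-0.7},{"dp":[0,0,0],"angular":[0,0,0],"hand":-0.8},{"dp":[0,0,0],"angular":[0,0,0],"hand":-0.9},{"dp":[0,0,0],"angular":[0,0,0],"hand":-0.9},{"dp":[0,0,0],"angular":[0,0,0],"hand":-0.9}]'
```

```text
clock: 24.75
eef_pos: [0.4787, -0.064, 0.0145]
tcp_rot: [3.142, 0.0, 2.517]
force: [-0.1, 0.5, 0.4]
width: 0.498
gripper_force: 0.0
clock: 25.42
eef_pos: [0.4787, -0.0643, 0.0146]
tcp_rot: [3.141, 0.0, 2.517]
force: [-1.3, 0.2, 6.5]
width: 0.145
gripper_force: 30.0
```

```bash
python3 -m crank '[{"dp":[0,0,-0.02],"angular":[0,0,0],"hand":-0.9},{"dp":[0,0,-0.05],"angular":[0,0,0],"hand":-0.9},{"dp":[0,0,-0.1],"angular":[0,0,0],"hand":-0.9},{"dp":[0,0,-0.15],"angular":[0,0,0],"hand":-0.9},{"dp":[0,0,-0.2],"angular":[0,0,0],"hand":-0.9},{"dp":[0,0,-0.25],"angular":[0,0,0],"hand":-0.9},{"dp":[0,0,-0.29],"angular":[0,0,0],"hand":-0.9},{"dp":[0,0,-0.3],"angular":[0,0,0],"hand":-0.9},{"dp":[0,0,-0.3],"angular":[0,0,0],"hand":-0.9}]'; python3 -c "
from h import *
go(448,304.5,190,159.2)"
```

```text
clock: 26.17
eef_pos: [0.4795, -0.0644, 0.1957]
tcp_rot: [3.14, 0.003, 2.517]
force: [0.7, -0.5, -0.4]
width: 0.148
gripper_force: 30.0
go (448, 304.5, 190, 159.2) dp [0.4023, 0.4679, 0.0091] ang [0.0002, 0.0005, -0.0417] rows>= 9 q1,q6 [-0.14 -1.08]
```

```bash
python3 -m crank '[{"dp":[0.04,0.047,0],"angular":[0,0,-0.004],"hand":-0.9},{"dp":[0.08,0.093,0],"angular":[0,0,-0.008],"hand":-0.9},{"dp":[0.12,0.14,0],"angular":[0,0,-0.012],"hand":-0.9},{"dp":[0.16,0.186,0],"angular":[0,0,-0.017],"hand":-0.9},{"dp":[0.2,0.233,0],"angular":[0,0,-0.021],"hand":-0.9},{"dp":[0.24,0.279,0],"angular":[0,0,-0.025],"hand":-0.9},{"dp":[0.28,0.326,0],"angular":[0,0,-0.03],"hand":-0.9},{"dp":[0.32,0.372,0],"angular":[0,0,-0.034],"hand":-0.9},{"dp":[0.36,0.419,0],"angular":[0,0,-0.038],"hand":-0.9},{"dp":[0.39,0.454,0.01],"angular":[0,0,-0.042],"hand":-0.9},{"dp":[0.402,0.468,0.02],"angular":[0,0,-0.042],"hand":-0.9},{"dp":[0.402,0.468,0.03],"angular":[0,0,-0.042],"hand":-0.9}]'; python3 -m crank '[{"dp":[0,0,0.03],"angular":[0,0,0],"hand":-0.9},{"dp":[0,0,0.05],"angular":[0,0,0],"hand":-0.9},{"dp":[0,0,0.06],"angular":[0,0,0],"hand":-0.9},{"dp":[0,0,0.06],"angular":[0,0,0],"hand":-0.9},{"dp":[0,0,0.06],"angular":[0,0,0],"hand":-0.9},{"dp":[0,0,0.06],"angular":[0,0,0],"hand":-0.9}]'; python3 - <<'E'
from h import *
d=grab("wrist"); cv2.imwrite("pics/w3.png",d['image'])
go(448,304.5,105.6,159.2)
E
```

```text
clock: 27.17
eef_pos: [0.446, 0.306, 0.1738]
tcp_rot: [-3.14, -0.002, 2.783]
force: [-0.1, -0.7, -0.9]
width: 0.149
gripper_force: 30.0
clock: 27.67
eef_pos: [0.4475, 0.3041, 0.1406]
tcp_rot: [3.141, 0.0, 2.78]
force: [0.3, 0.6, 0.2]
width: 0.15
gripper_force: 30.0
go (448, 304.5, 105.6, 159.2) dp [-0.0005, 0.0004, 0.0587] ang [0.0001, 0.0001, 0.0002] rows>= 1 q1,q6 [ 0.59 -0.61]
```

View pics/w3.png

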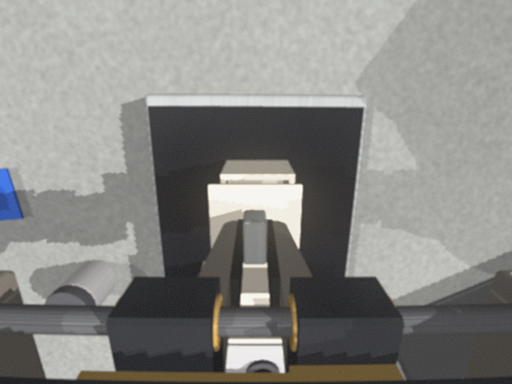

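The lid at (255,215) hangs over the square dish (258,172); I measure the sideways offset from depth before lowering.

```bash
cat >>h.py <<'E'
def hang(cam="wrist"):
    s=bot.get_state(); d=grab(cam); P=cloud(d,np.ones(d['range_z'].shape,bool))
    q=(P-s['eef_pos'])@Rn.from_euler('xyz',s['tcp_rot']).as_matrix()
    n=np.abs(q[:,1])<.075
    for nm,lo,hi in(("dish rim",.092,.1005),("flange",s['eef_pos'][2]-.008,s['eef_pos'][2]-.001)):
        k=n&(P[:,2]>lo)&(P[:,2]<hi)&(abs(q[:,0])<.08); w=q[k]*1000
        if len(w): print(nm,len(w),'tool x',np.percentile(w[:,0],[.5,99.5]).round(1),'tool y',np.percentile(w[:,1],[.5,99.5]).round(1), 'world rect',rect(P[k],0,1))
    return d
E
python3 -c "
from h import *
hang()"
```

```text
dish rim 710 tool x [-79.8  28.3] tool y [-25.7  29.5] world rect (array([472.5, 297.1]), array([108.4,  55.6]), -20.7, 710)
flange 3708 tool x [-27.   31.6] tool y [-28.8  29.6] world rect (array([446. , 305.5]), array([59.7, 59.3]), -20.9, 3708)
```

```bash
python3 -m crank '[{"dp":[-0.0025,0.002,0.02],"angular":[0,0,0],"hand":-0.9},{"dp":[-0.0025,0.002,0.035],"angular":[0,0,0],"hand":-0.9},{"dp":[-0.0025,0.002,0.043],"angular":[0,0,0],"hand":-0.9},{"dp":[-0.0025,0.002,0.046],"angular":[0,0,0],"hand":-0.9},{"dp":[-0.0025,0.002,0.048],"angular":[0,0,0],"hand":-0.9},{"dp":[-0.0025,0.002,0.049],"angular":[0,0,0],"hand":-0.9},{"dp":[-0.0025,0.002,0.05],"angular":[0,0,0],"hand":-0.9},{"dp":[-0.0025,0.002,0.051],"angular":[0,0,0],"hand":-0.9},{"dp":[-0.0025,0.002,0.051],"angular":[0,0,0],"hand":-0.9}]'
```

```text
clock: 28.52
eef_pos: [0.449, 0.3053, 0.1097]
tcp_rot: [3.141, 0.0, 2.781]
force: [0.4, -0.1, -0.5]
width: 0.151
gripper_force: 30.0
```

```bash
python3 -m crank '[{"dp":[0,0,0.001],"angular":[0,0,0],"hand":-0.9},{"dp":[0,0,0.002],"angular":[0,0,0],"hand":-0.9},{"dp":[0,0,0.003],"angular":[0,0,0],"hand":-0.9},{"dp":[0,0,0.004],"angular":[0,0,0],"hand":-0.9},{"dp":[0,0,0.005],"angular":[0,0,0],"hand":-0.9},{"dp":[0,0,0.006],"angular":[0,0,0],"hand":-0.9},{"dp":[0,0,0.0065],"angular":[0,0,0],"hand":-0.9},{"dp":[0,0,0.0065],"angular":[0,0,0],"hand":-0.9}]'
```

```text
clock: 29.18
eef_pos: [0.4489, 0.3052, 0.1056]
tcp_rot: [-3.141, -0.0, 2.781]
force: [-0.7, -0.3, -1.1]
width: 0.152
gripper_force: 30.0
```

```bash
python3 -m crank '[{"dp":[0,0,0.0007],"angular":[0,0,0],"hand":-0.9},{"dp":[0,0,0.0014],"angular":[0,0,0],"hand":-0.9},{"dp":[0,0,0.0014],"angular":[0,0,0],"hand":-0.9}]'
```

```text
clock: 29.43
eef_pos: [0.4489, 0.3052, 0.1055]
tcp_rot: [3.142, 0.0, 2.781]
force: [-1.7, -1.3, 7.9]
width: 0.149
gripper_force: 30.0
```

Seated contact. Release, rise, go to the oblong lid.

```bash
python3 -m crank '[{"dp":[0,0,0],"angular":[0,0,0],"hand":-0.5},{"dp":[0,0,0],"angular":[0,0,0],"hand":-0.3},{"dp":[0,0,0],"angular":[0,0,0],"hand":-0.2},{"dp":[0,0,0],"angular":[0,0,0],"hand":-0.2},{"dp":[0,0,-0.04],"angular":[0,0,0],"hand":-0.2},{"dp":[0,0,-0.1],"angular":[0,0,0],"hand":-0.2},{"dp":[0,0,-0.16],"angular":[0,0,0],"hand":0},{"dp":[0,0,-0.16],"angular":[0,0,0],"hand":0},{"dp":[0,0,-0.16],"angular":[0,0,0],"hand":0}]'; python3 - <<'E'
from h import *
lid("lid_square",.091)
look("scene","lid_oblong")
go(466,-197,150,88.3)
E
```

```text
clock: 30.18
eef_pos: [0.4501, 0.306, 0.2028]
tcp_rot: [3.138, 0.003, 2.781]
force: [-0.1, 0.3, -0.5]
width: 0.498
gripper_force: 0.0
tcp [450.1 306.  202.8] 159.3 bias [-1.9  0.7]
lid_square 0.95 ztop 0.0315 flange None grip None [183. 118.  90.]
lid_square 0.86 ztop 0.1227 flange (array([446.7, 306.5]), array([59. , 58.4]), 69.2, 3032) grip (array([446.5, 306.3]), array([27.4, 13.4]), -20.3, 448) [212. 222. 225.]
scene lid_oblong 0.57 [191. 201.  40.  24.] ztop 0.0326 (array([ 467.7, -197.4]), array([44.2, 16. ]), 88.4, 104) [199. 206. 208.]
go (466, -197, 150, 88.3) dp [-0.3235, -0.7713, 0.0833] ang [-0.0004, -0.0, 0.1972] rows>= 13 q1,q6 [ 0.59 -0.62]
```

```bash
python3 -m crank '[{"dp":[-0.323,-0.771,0.05],"angular":[0,0,0.197],"hand":0},{"dp":[-0.323,-0.771,0.05],"angular":[0,0,0.197],"hand":0},{"dp":[-0.323,-0.771,0.05],"angular":[0,0,0.197],"hand":0},{"dp":[-0.323,-0.771,0.05],"angular":[0,0,0.197],"hand":0},{"dp":[-0.323,-0.771,0.05],"angular":[0,0,0.197],"hand":0},{"dp":[-0.323,-0.771,0.05],"angular":[0,0,0.197],"hand":0},{"dp":[-0.323,-0.771,0.05],"angular":[0,0,0.197],"hand":0},{"dp":[-0.323,-0.771,0.05],"angular":[0,0,0.197],"hand":0},{"dp":[-0.323,-0.771,0.05],"angular":[0,0,0.197],"hand":0},{"dp":[-0.323,-0.771,0.05],"angular":[0,0,0.197],"hand":0},{"dp":[-0.323,-0.771,0.05],"angular":[0,0,0.197],"hand":0},{"dp":[-0.323,-0.771,0.05],"angular":[0,0,0.197],"hand":0}]';python3 -c "
from h import *
go(466,-197,160,88.3)"
```

```text
clock: 31.38
eef_pos: [0.4655, -0.1954, 0.1696]
tcp_rot: [-3.14, -0.001, 1.542]
force: [1.3, 0.3, 0.0]
width: 0.502
gripper_force: 0.0
go (466, -197, 160, 88.3) dp [-0.0026, 0.0009, 0.016] ang [-0.0003, -0.0001, 0.0001] rows>= 1 q1,q6 [-0.4  -0.37]
```

```bash
python3 -m crank '[{"dp":[0,0,0.02],"angular":[0,0,0],"hand":0},{"dp":[0,0,0.02],"angular":[0,0,0],"hand":0},{"dp":[0,0,0.02],"angular":[0,0,0],"hand":0}]';python3 -c "
from h import *
lid('lid_oblong')
go(466,-197,14.5,88.3)"
```

```text
clock: 31.63
eef_pos: [0.4653, -0.1932, 0.1574]
tcp_rot: [-3.138, -0.002, 1.541]
force: [-0.0, -0.3, 0.8]
width: 0.499
gripper_force: 0.0
tcp [ 465.3 -193.2  157.4] 88.3 bias [0.1 2. ]
lid_oblong 0.67 ztop 0.0316 flange (array([ 464.4, -195.1]), array([106. ,  57.1]), 88.2, 4064) grip (array([ 464.5, -194.6]), array([43.5, 13.9]), 88.2, 552) [168. 181. 183.]
go (466, -197, 14.5, 88.3) dp [-0.0077, 0.0001, 0.2402] ang [-0.0002, -0.0001, 0.0004] rows>= 4 q1,q6 [-0.39 -0.37]
```

```bash
python3 -m crank '[{"dp":[-0.006,0,0.06],"angular":[0,0,0],"hand":0},{"dp":[-0.006,0,0.12],"angular":[0,0,0],"hand":0},{"dp":[-0.006,0,0.17],"angular":[0,0,0],"hand":0},{"dp":[-0.006,0,0.21],"angular":[0,0,0],"hand":0},{"dp":[-0.006,0,0.23],"angular":[0,0,0],"hand":0},{"dp":[-0.006,0,0.239],"angular":[0,0,0],"hand":0},{"dp":[-0.006,0,0.239],"angular":[0,0,0],"hand":0},{"dp":[-0.006,0,0.239],"angular":[0,0,0],"hand":0}]'; python3 -m crank '[{"dp":[0,0,0],"angular":[0,0,0],"hand":-0.3},{"dp":[0,0,0],"angular":[0,0,0],"hand":-0.5},{"dp":[0,0,0],"angular":[0,0,0],"hand":-0.6},{"dp":[0,0,0],"angular":[0,0,0],"hand":-0.7},{"dp":[0,0,0],"angular":[0,0,0],"hand":-0.8},{"dp":[0,0,0],"angular":[0,0,0],"hand":-0.9},{"dp":[0,0,0],"angular":[0,0,0],"hand":-0.9},{"dp":[0,0,0],"angular":[0,0,0],"hand":-0.9}]'
```

```text
clock: 32.4
eef_pos: [0.4672, -0.1967, 0.0163]
tcp_rot: [3.141, 0.0, 1.544]
force: [-0.3, 0.0, 0.7]
width: 0.5
gripper_force: 0.0
clock: 33.07
eef_pos: [0.4666, -0.1973, 0.016]
tcp_rot: [3.142, 0.0, 1.543]
force: [-0.9, 1.5, 6.4]
width: 0.149
gripper_force: 30.0
```

```bash
python3 -m crank '[{"dp":[0,0,-0.02],"angular":[0,0,0],"hand":-0.9},{"dp":[0,0,-0.05],"angular":[0,0,0],"hand":-0.9},{"dp":[0,0,-0.1],"angular":[0,0,0],"hand":-0.9},{"dp":[0,0,-0.15],"angular":[0,0,0],"hand":-0.9},{"dp":[0,0,-0.2],"angular":[0,0,0],"hand":-0.9},{"dp":[0,0,-0.25],"angular":[0,0,0],"hand":-0.9},{"dp":[0,0,-0.29],"angular":[0,0,0],"hand":-0.9},{"dp":[0,0,-0.3],"angular":[0,0,0],"hand":-0.9},{"dp":[0,0,-0.3],"angular":[0,0,0],"hand":-0.9}]'; python3 -c "
from h import *
go(545.2,265,190,69)"
```

```text
clock: 33.82
eef_pos: [0.4676, -0.1977, 0.1971]
tcp_rot: [3.138, 0.001, 1.543]
force: [-0.2, -0.5, -2.1]
width: 0.15
gripper_force: 30.0
go (545.2, 265, 190, 69) dp [0.7745, 0.1075, 0.0112] ang [0.0006, 0.0001, 0.0538] rows>= 12 q1,q6 [-0.4  -0.37]
```

```bash
python3 -m crank '[{"dp":[0.04,0.006,0],"angular":[0,0,0.003],"hand":-0.9},{"dp":[0.1,0.014,0],"angular":[0,0,0.007],"hand":-0.9},{"dp":[0.16,0.022,0],"angular":[0,0,0.011],"hand":-0.9},{"dp":[0.22,0.031,0],"angular":[0,0,0.015],"hand":-0.9},{"dp":[0.28,0.039,0],"angular":[0,0,0.02],"hand":-0.9},{"dp":[0.34,0.047,0],"angular":[0,0,0.025],"hand":-0.9},{"dp":[0.4,0.056,0],"angular":[0,0,0.03],"hand":-0.9},{"dp":[0.46,0.064,0],"angular":[0,0,0.035],"hand":-0.9},{"dp":[0.52,0.072,0],"angular":[0,0,0.04],"hand":-0.9},{"dp":[0.58,0.081,0],"angular":[0,0,0.045],"hand":-0.9},{"dp":[0.64,0.089,0],"angular":[0,0,0.05],"hand":-0.9},{"dp":[0.68,0.094,0],"angular":[0,0,0.054],"hand":-0.9}]';  python3 -c "
from h import *
go(545.2,265,160,69)"
```

```text
clock: 34.82
eef_pos: [0.5336, 0.2118, 0.193]
tcp_rot: [-3.139, 0.001, 1.203]
force: [0.6, -1.3, -0.7]
width: 0.149
gripper_force: 30.0
go (545.2, 265, 160, 69) dp [0.0898, -0.0138, 0.055] ang [-0.0004, 0.0002, -0.0002] rows>= 2 q1,q6 [0.37 0.74]
```

```bash
python3 -m crank '[{"dp":[0.04,-0.007,0],"angular":[0,0,0],"hand":-0.9},{"dp":[0.07,-0.012,0.02],"angular":[0,0,0],"hand":-0.9},{"dp":[0.082,-0.014,0.05],"angular":[0,0,0],"hand":-0.9},{"dp":[0.082,-0.014,0.075],"angular":[0,0,0],"hand":-0.9},{"dp":[0.082,-0.014,0.08],"angular":[0,0,0],"hand":-0.9},{"dp":[0.082,-0.014,0.08],"angular":[0,0,0],"hand":-0.9},{"dp":[0.082,-0.014,0.08],"angular":[0,0,0],"hand":-0.9},{"dp":[0.082,-0.014,0.08],"angular":[0,0,0],"hand":-0.9}]';  python3 -c "
from h import *
d=hang()
cv2.imwrite('pics/w4.png',d['image'])
go(545.2,265,107,69)"
```

```text
clock: 35.48
eef_pos: [0.5446, 0.2577, 0.1479]
tcp_rot: [3.141, -0.0, 1.203]
force: [0.3, -0.1, -1.0]
width: 0.15
gripper_force: 30.0
dish rim 563 tool x [48.6 60.8] tool y [-29.4  24.5] world rect (array([561.8, 309.5]), array([54.1, 12.6]), -20.9, 563)
flange 7080 tool x [-50.1  55.3] tool y [-28.6  27.8] world rect (array([544.9, 259.7]), array([107. ,  57.1]), 68.9, 7080)
go (545.2, 265, 107, 69) dp [0.0114, -0.0037, 0.0688] ang [0.0001, -0.0001, -0.0002] rows>= 2 q1,q6 [0.44 0.81]
```

View pics/w4.png

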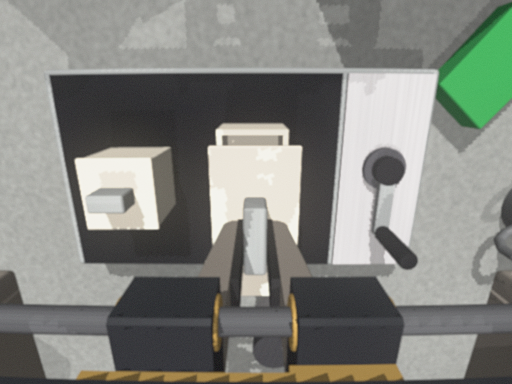

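The oblong lid (255,210) hangs about 6 mm short of its dish (252,135), and the square one sits covered at (125,195). Correct and lower.

```bash
python3 -m crank '[{"dp":[0.0107,-0.0035,0.015],"angular":[0,0,0],"hand":-0.9},{"dp":[0.0107,-0.0035,0.03],"angular":[0,0,0],"hand":-0.9},{"dp":[0.0107,-0.0035,0.045],"angular":[0,0,0],"hand":-0.9},{"dp":[0.0107,-0.0035,0.053],"angular":[0,0,0],"hand":-0.9},{"dp":[0.0107,-0.0035,0.056],"angular":[0,0,0],"hand":-0.9},{"dp":[0.0107,-0.0035,0.058],"angular":[0,0,0],"hand":-0.9},{"dp":[0.0107,-0.0035,0.059],"angular":[0,0,0],"hand":-0.9},{"dp":[0.0107,-0.0035,0.06],"angular":[0,0,0],"hand":-0.9},{"dp":[0.0107,-0.0035,0.061],"angular":[0,0,0],"hand":-0.9},{"dp":[0.0107,-0.0035,0.0615],"angular":[0,0,0],"hand":-0.9},{"dp":[0.0107,-0.0035,0.0615],"angular":[0,0,0],"hand":-0.9}]'
```

```text
clock: 36.45
eef_pos: [0.5447, 0.2647, 0.1109]
tcp_rot: [3.141, -0.0, 1.203]
force: [-0.1, -0.6, -0.8]
width: 0.151
gripper_force: 30.0
```

```bash
python3 -m crank '[{"dp":[0,0,0.001],"angular":[0,0,0],"hand":-0.9},{"dp":[0,0,0.002],"angular":[0,0,0],"hand":-0.9},{"dp":[0,0,0.003],"angular":[0,0,0],"hand":-0.9},{"dp":[0,0,0.004],"angular":[0,0,0],"hand":-0.9},{"dp":[0,0,0.005],"angular":[0,0,0],"hand":-0.9},{"dp":[0,0,0.006],"angular":[0,0,0],"hand":-0.9},{"dp":[0,0,0.0067],"angular":[0,0,0],"hand":-0.9},{"dp":[0,0,0.0074],"angular":[0,0,0],"hand":-0.9},{"dp":[0,0,0.0074],"angular":[0,0,0],"hand":-0.9}]'
```

```text
clock: 37.2
eef_pos: [0.5446, 0.2647, 0.107]
tcp_rot: [-3.142, -0.0, 1.203]
force: [-2.3, -1.3, 5.7]
width: 0.148
gripper_force: 30.0
```

```bash
python3 -m crank '[{"dp":[0,0,0],"angular":[0,0,0],"hand":-0.5},{"dp":[0,0,0],"angular":[0,0,0],"hand":-0.3},{"dp":[0,0,0],"angular":[0,0,0],"hand":-0.2},{"dp":[0,0,0],"angular":[0,0,0],"hand":-0.2},{"dp":[0,0,-0.04],"angular":[0,0,0],"hand":-0.2},{"dp":[0,0,-0.1],"angular":[0,0,0],"hand":-0.2},{"dp":[0,0,-0.16],"angular":[0,0,0],"hand":-0.5},{"dp":[0,0,-0.18],"angular":[0,0,0],"hand":-1},{"dp":[0,0,-0.18],"angular":[0,0,0],"hand":-1},{"dp":[0,0,-0.18],"angular":[0,0,0],"hand":-1},{"dp":[0,0,-0.18],"angular":[0,0,0],"hand":-1},{"dp":[0,0,-0.18],"angular":[0,0,0],"hand":-1}]'; python3 - <<'E'
from h import *
lid("lid_oblong",.091); d=lid("lid_square",.091)
P=cloud(d,np.ones(d['range_z'].shape,bool)); k=(P[:,2]>.105)&(P[:,2]<.125)
for c in ((.645,.174),):
    q=P[(P[:,2]>.108)&(P[:,2]<.125)&(np.hypot(P[:,0]-c[0],P[:,1]-c[1])<.03)]; print('peg top',len(q),q.mean(0) if len(q) else 0,rect(q,.1,.13))
s=grab("scene"); cv2.imwrite("pics/s2.png",s['image'])
for m in masks_of("scene","dish_round")[:3]: print('round?',m['score'],m['box'])
P=cloud(s,np.ones(s['range_z'].shape,bool)); q=P[(P[:,2]>.108)&(P[:,2]<.125)&(np.hypot(P[:,0]-.645,P[:,1]-.174)<.03)]; print('peg scene',rect(q,.1,.13))
E
```

```text
clock: 38.2
eef_pos: [0.5436, 0.2642, 0.2122]
tcp_rot: [-3.139, 0.002, 1.203]
force: [0.8, 0.2, 0.8]
width: 0.003
gripper_force: 0.0
tcp [543.6 264.2 212.2] 69.0 bias [0.7 1.9]
lid_oblong 0.93 ztop 0.1233 flange (array([544.9, 267. ]), array([106. ,  57.1]), 69.0, 4728) grip (array([544.9, 266.9]), array([43.9, 14. ]), 69.2, 690) [219. 228. 229.]
tcp [543.9 264.3 212.6] 69.0 bias [0.7 1.9]
lid_square 0.92 ztop 0.1227 flange (array([447.3, 306.7]), array([59.1, 59. ]), -20.5, 2703) grip (array([448. , 306.3]), array([28.2, 13.9]), -21.0, 449) [203. 213. 216.]
peg top 214 [0.64241935 0.17795578 0.11403239] (array([642.7, 176.4]), array([15.4, 14.9]), 80.0, 214)
round? 0.5 [352.8, 167.6, 96.2, 98.4]
peg scene (array([645.6, 174.2]), array([14.2, 13. ]), -13.2, 32)
```

View pics/s2.png

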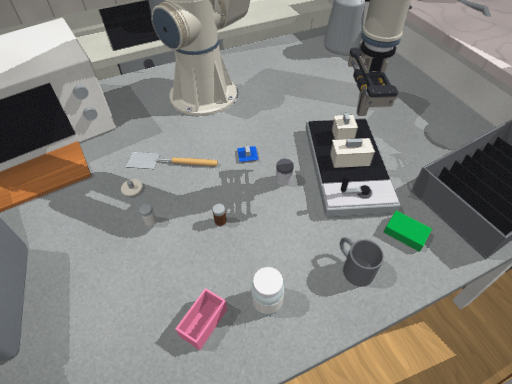

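Scene view: both covered dishes stand on the glass at (344,127) and (351,150), the tin is on the table at (285,170), and the shakers are where they were. Only the round lid is left, and no round dish shows (the network's round hit is the warmer). Now the lever.

```bash
python3 -c "
from h import *
go(609,166,200,103)"
```

```text
go (609, 166, 200, 103) dp [-0.1148, 0.1595, 0.0228] ang [-0.0001, 0.0001, -0.0946] rows>= 5 q1,q6 [0.45 0.82]
```

```bash
python3 -m crank '[{"dp":[-0.115,0.16,0],"angular":[0,0,-0.0945],"hand":-1},{"dp":[-0.115,0.16,0],"angular":[0,0,-0.0945],"hand":-1},{"dp":[-0.115,0.16,0],"angular":[0,0,-0.0945],"hand":-1},{"dp":[-0.115,0.16,0],"angular":[0,0,-0.0945],"hand":-1},{"dp":[-0.115,0.16,0],"angular":[0,0,-0.0945],"hand":-1},{"dp":[-0.115,0.16,0],"angular":[0,0,-0.0945],"hand":-1},{"dp":[-0.115,0.16,0],"angular":[0,0,-0.0945],"hand":-1},{"dp":[-0.115,0.16,0],"angular":[0,0,-0.0945],"hand":-1},{"dp":[-0.115,0.16,0],"angular":[0,0,-0.0945],"hand":-1}]'; python3 -c "
from h import *
go(609,166,80,103)"
```

```text
clock: 39.25
eef_pos: [0.6092, 0.1663, 0.2143]
tcp_rot: [3.142, -0.0, 1.795]
force: [-0.4, 0.6, 0.2]
width: 0.005
gripper_force: 0.0
go (609, 166, 80, 103) dp [-0.0004, -0.0005, 0.2238] ang [0.0, -0.0, -0.0004] rows>= 4 q1,q6 [0.26 0.04]
```

```bash
python3 -m crank '[{"dp":[0,0,0.05],"angular":[0,0,0],"hand":-1},{"dp":[0,0,0.11],"angular":[0,0,0],"hand":-1},{"dp":[0,0,0.17],"angular":[0,0,0],"hand":-1},{"dp":[0,0,0.21],"angular":[0,0,0],"hand":-1},{"dp":[0,0,0.222],"angular":[0,0,0],"hand":-1},{"dp":[0,0,0.222],"angular":[0,0,0],"hand":-1},{"dp":[0,0,0.222],"angular":[0,0,0],"hand":-1}]'; python3 -m crank '[{"dp":[0,0.0167,0],"angular":[0,0,0],"hand":-1},{"dp":[-0.006,0.03,0],"angular":[0,0,0],"hand":-1},{"dp":[-0.0127,0.0433,0],"angular":[0,0,0],"hand":-1},{"dp":[-0.0155,0.058,0],"angular":[0,0,0],"hand":-1},{"dp":[-0.0172,0.0725,0],"angular":[0,0,0],"hand":-1},{"dp":[-0.0157,0.087,0],"angular":[0,0,0],"hand":-1},{"dp":[-0.0127,0.1018,0],"angular":[0,0,0],"hand":-1},{"dp":[-0.0095,0.11,0],"angular":[0,0,0],"hand":-1},{"dp":[-0.006,0.118,0],"angular":[0,0,0],"hand":-1},{"dp":[-0.006,0.118,0],"angular":[0,0,0],"hand":-1},{"dp":[-0.006,0.118,0],"angular":[0,0,0],"hand":-1}]'; python3 -c "
from h import *
d=grab('wrist');cv2.imwrite('pics/w5.png',d['image'])"
```

```text
clock: 39.83
eef_pos: [0.61, 0.1663, 0.082]
tcp_rot: [3.141, -0.0, 1.797]
force: [-0.9, -0.2, -0.3]
width: 0.009
gripper_force: 0.0
clock: 40.75
eef_pos: [0.6797, 0.1783, 0.0818]
tcp_rot: [3.141, 0.0, 1.797]
force: [-2.7, -2.6, 2.3]
width: 0.004
gripper_force: 2.0
```

View pics/w5.png

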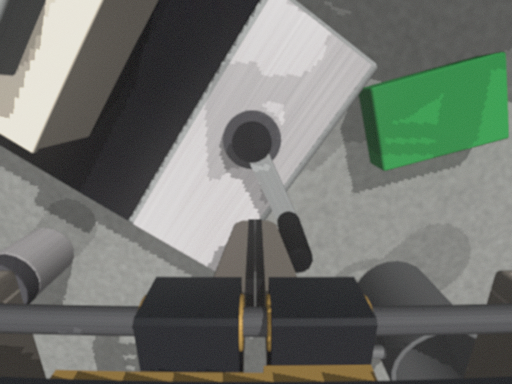

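The lever has swung most of the way (hub (252,140), peg (295,240), about 1.08 rad); continue to the stop.

```bash
python3 -m crank '[{"dp":[0.003,0.005,0],"angular":[0,0,0],"hand":-1},{"dp":[0.006,0.01,0],"angular":[0,0,0],"hand":-1},{"dp":[0.007,0.0115,0],"angular":[0,0,0],"hand":-1},{"dp":[0.007,0.0115,0],"angular":[0,0,0],"hand":-1}]'; python3 -m crank '[{"dp":[0.001,0.002,0],"angular":[0,0,0],"hand":-1},{"dp":[0.002,0.003,0],"angular":[0,0,0],"hand":-1},{"dp":[0.002,0.003,0],"angular":[0,0,0],"hand":-1}]'
```

```text
clock: 41.13
eef_pos: [0.6849, 0.1839, 0.0812]
tcp_rot: [-3.142, 0.0, 1.797]
force: [-3.0, -3.2, 2.4]
width: 0.004
gripper_force: 2.0
clock: 41.38
eef_pos: [0.6864, 0.1854, 0.0811]
tcp_rot: [-3.141, 0.0, 1.797]
force: [-2.7, -3.5, 1.9]
width: 0.003
gripper_force: 2.0
```

```bash
python3 -m crank '[{"dp":[0.002,0.002,0],"angular":[0,0,0],"hand":-1},{"dp":[0.004,0.004,0],"angular":[0,0,0],"hand":-1},{"dp":[0.004,0.004,0],"angular":[0,0,0],"hand":-1}]'; python3 -m crank '[{"dp":[0.001,0.002,0],"angular":[0,0,0],"hand":-1},{"dp":[0.002,0.004,0],"angular":[0,0,0],"hand":-1},{"dp":[0.002,0.004,0],"angular":[0,0,0],"hand":-1}]'
```

```text
clock: 41.63
eef_pos: [0.687, 0.1875, 0.0808]
tcp_rot: [-3.139, 0.001, 1.797]
force: [-6.7, -6.8, 3.8]
width: 0.006
gripper_force: 4.4
clock: 41.88
eef_pos: [0.6874, 0.1878, 0.0807]
tcp_rot: [-3.135, 0.002, 1.797]
force: [-13.4, -11.7, 9.7]
width: 0.005
gripper_force: 8.3
```

At the stop: force rose to about 18 N with no motion. Retreat along the arc, then up.

```bash
python3 -m crank '[{"dp":[-0.012,-0.03,0],"angular":[0,0,0],"hand":-1},{"dp":[-0.024,-0.066,0],"angular":[0,0,0],"hand":-1},{"dp":[-0.02,-0.1,0],"angular":[0,0,0],"hand":-1},{"dp":[-0.009,-0.14,0],"angular":[0,0,0],"hand":-1},{"dp":[-0.009,-0.15,0],"angular":[0,0,0],"hand":-1},{"dp":[-0.009,-0.15,0],"angular":[0,0,0],"hand":-1},{"dp":[-0.009,-0.15,0],"angular":[0,0,0],"hand":-1},{"dp":[-0.009,-0.15,-0.06],"angular":[0,0,0],"hand":-1},{"dp":[-0.009,-0.15,-0.12],"angular":[0,0,0],"hand":-1},{"dp":[-0.009,-0.15,-0.2],"angular":[0,0,0],"hand":-1},{"dp":[-0.009,-0.15,-0.25],"angular":[0,0,0],"hand":-1},{"dp":[-0.009,-0.15,-0.25],"angular":[0,0,0],"hand":-1}]'; python3 - <<'E'
from h import *
s=grab("scene"); cv2.imwrite("pics/s3.png",cv2.resize(s['image'][90:230,250:430],None,fx=4,fy=4))
P=cloud(s,np.ones(s['range_z'].shape,bool)); q=P[(P[:,2]>.108)&(P[:,2]<.125)&(np.hypot(P[:,0]-.665,P[:,1]-.2)<.055)]; print('peg scene',rect(q,.1,.13))
for t in("lid_square","lid_oblong","tin"): look("scene",t)
print(bot.get_state()['eef_pos'])
E
```

```text
clock: 42.88
eef_pos: [0.6096, 0.1661, 0.2398]
tcp_rot: [3.128, -0.001, 1.797]
force: [0.4, -0.2, 0.7]
width: 0.001
gripper_force: 0.0
peg scene (array([646.9, 173.2]), array([15.7, 12.9]), -34.8, 32)
scene lid_square 0.61 [347. 122.  24.  12.] ztop 0.1039 (array([452.4, 297.7]), array([64.1, 24.8]), 24.0, 23) [200. 210. 214.]
scene lid_square 0.58 [249. 154.  19.  17.] ztop 0.0325 (array([365.5,  18. ]), array([25.6, 12.5]), -23.6, 37) [193. 105.  51.]
scene lid_oblong 0.75 [353. 146.  39.  14.] ztop 0.1234 (array([547.2, 262.7]), array([41.9, 14.1]), 68.8, 87) [197. 203. 205.]
scene tin 0.88 [286. 174.  19.  29.] ztop 0.0669 (array([499.9,  75.1]), array([49.2, 47. ]), -12.5, 211) [118. 113. 113.]
[0.60336637 0.16443276 0.22930228]
```

View pics/s3.png

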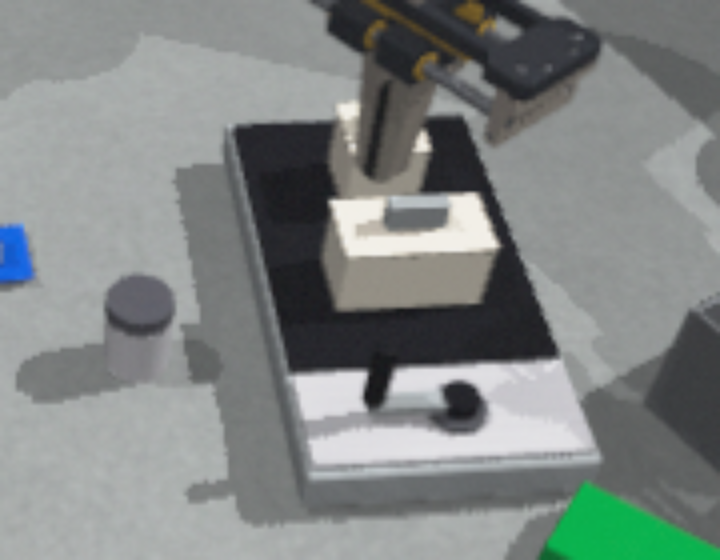

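The crop shows the lever back at rest (380,385), the oblong dish covered (410,245), and the tin standing; the gripper hides the square one, so one last check from the top camera.

```bash
python3 -m crank '[{"dp":[-0.2,0,-0.05],"angular":[0,0,0],"hand":-1},{"dp":[-0.2,0,-0.05],"angular":[0,0,0],"hand":-1},{"dp":[-0.2,0,-0.05],"angular":[0,0,0],"hand":-1},{"dp":[-0.2,0,-0.05],"angular":[0,0,0],"hand":-1},{"dp":[-0.2,0,-0.05],"angular":[0,0,0],"hand":-1},{"dp":[-0.2,0,-0.05],"angular":[0,0,0],"hand":-1}]'; python3 - <<'E'
from h import *
for c in("scene","top"):
  for t in("lid_square","lid_oblong"): look(c,t)
E
```

```text
clock: 43.73
eef_pos: [0.6303, 0.0478, 0.2599]
tcp_rot: [-3.14, -0.001, 1.796]
force: [-0.0, -0.1, -0.0]
width: 0.006
gripper_force: 0.0
scene lid_square 0.54 [247. 154.  20.  16.] ztop 0.0328 (array([367.5,  17.1]), array([24.9, 12.6]), -23.7, 37) [193. 105.  52.]
scene lid_oblong 0.69 [352. 147.  34.  19.] ztop 0.1235 (array([546.8, 263.7]), array([41.2, 16.1]), 70.4, 94) [190. 196. 198.]
top lid_square 0.88 [132. 238.  26.  24.] ztop 0.1234 (array([447.2, 304.5]), array([27.3, 14.7]), -20.9, 59) [153. 166. 169.]
top lid_oblong 0.63 [146. 206.  35.  32.] ztop 0.1238 (array([545.2, 265.5]), array([45.3, 13.9]), 69.9, 80) [166. 181. 183.]
```

Both lids are seated (grip tops at 123 mm) and on position. Handing in.

```bash
python3 -c "
from rig import job
print(job.sign_off())"
```

```text
the job is handed in; nothing more can be done
None
```

The job is handed in: the tin stands on the table, the square and oblong dishes stand covered on the glass (no round dish showed), and the lever went to its stop and sprang back; no verdict was returned.

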